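# Gauge the nozzle barrels, sort them and start the bake-out

### The job

Test the nozzle barrels on the bench: slide every one of them, flange down, onto its own gauge pin as far as it will go without forcing, so that all stand on the gauge together. Then stand those that went fully home on the preheater's plate, upright and flange down, and put those that stopped halfway in the scrap tray, and when all are sorted turn the preheater's dial so that its pointer stands at the long mark. Leave everything else on the bench where it is.

Things in the scene. Friction and masses are not known exactly. Their poses are not given: they have to be found in the camera images.
- barrel_a: aluminium barrel to be gauged (3 or 4 of 6 present): tube 32 outer diameter, 72 high, bore 25, on a square flange 46 wide, 6 thick at its lower end. All look alike outside; some have a web across the bore 30 to 36 above the underside. Origin: centre of the flange's underside; z along the tube away from the flange. 0.07 to 0.12 kg, loose; starts flange down on the robot's left
- barrel_b: aluminium barrel to be gauged (3 or 4 of 6 present): tube 32 outer diameter, 72 high, bore 25, on a square flange 46 wide, 6 thick at its lower end. All look alike outside; some have a web across the bore 30 to 36 above the underside. Origin: centre of the flange's underside; z along the tube away from the flange. 0.07 to 0.12 kg, loose; starts flange down on the robot's left
- barrel_c: aluminium barrel to be gauged (3 or 4 of 6 present): tube 32 outer diameter, 72 high, bore 25, on a square flange 46 wide, 6 thick at its lower end. All look alike outside; some have a web across the bore 30 to 36 above the underside. Origin: centre of the flange's underside; z along the tube away from the flange. 0.07 to 0.12 kg, loose; starts flange down on the robot's left
- barrel_d: aluminium barrel to be gauged (3 or 4 of 6 present): tube 32 outer diameter, 72 high, bore 25, on a square flange 46 wide, 6 thick at its lower end. All look alike outside; some have a web across the bore 30 to 36 above the underside. Origin: centre of the flange's underside; z along the tube away from the flange. 0.07 to 0.12 kg, loose; starts flange down on the robot's left
- barrel_e: aluminium barrel to be gauged (3 or 4 of 6 present): tube 32 outer diameter, 72 high, bore 25, on a square flange 46 wide, 6 thick at its lower end. All look alike outside; some have a web across the bore 30 to 36 above the underside. Origin: centre of the flange's underside; z along the tube away from the flange. 0.07 to 0.12 kg, loose; starts flange down on the robot's left
- barrel_f: aluminium barrel to be gauged (3 or 4 of 6 present): tube 32 outer diameter, 72 high, bore 25, on a square flange 46 wide, 6 thick at its lower end. All look alike outside; some have a web across the bore 30 to 36 above the underside. Origin: centre of the flange's underside; z along the tube away from the flange. 0.07 to 0.12 kg, loose; starts flange down on the robot's left
- gauge: fit gauge, fixed: dark steel plate 160 x 160 x 15 with four upright steel pins, 22 diameter and 60 high, the last 10 tapering to 12, at +-40 in x and y of the plate. Origin: centre of its underside, z up
- pin_1 (a point): foot of one gauge pin: on the pin's axis at the plate's top surface (15 above the bench); the pin's top is 60 above this point. A good barrel set on the pin, flange down, slides down until its flange lies on the plate; a blocked one stops with its flange 30 above the plate, standing securely on the pin
- pin_2 (a point): foot of one gauge pin: on the pin's axis at the plate's top surface (15 above the bench); the pin's top is 60 above this point. A good barrel set on the pin, flange down, slides down until its flange lies on the plate; a blocked one stops with its flange 30 above the plate, standing securely on the pin
- pin_3 (a point): foot of one gauge pin: on the pin's axis at the plate's top surface (15 above the bench); the pin's top is 60 above this point. A good barrel set on the pin, flange down, slides down until its flange lies on the plate; a blocked one stops with its flange 30 above the plate, standing securely on the pin
- pin_4 (a point): foot of one gauge pin: on the pin's axis at the plate's top surface (15 above the bench); the pin's top is 60 above this point. A good barrel set on the pin, flange down, slides down until its flange lies on the plate; a blocked one stops with its flange 30 above the plate, standing securely on the pin
- tray: scrap tray, fixed: open black plastic tray 160 x 160 outside, 30 high, walls and floor 4 to 5 thick. Origin: centre of its underside, z up
- preheater: bench preheater, fixed: grey box 276 x 160, top 50 above the bench; at the back a dark square heating plate, in front of it (its -x end, towards the robot) the dial. Origin: centre underneath, z up, its +x away from the dial
- plate (a point): centre of the heating plate's surface, 50 above the bench: flat square 146 x 146 inside a steel rim 8 high; axes as the preheater's
- dial_grip (a point): on the dial's axis at grip height, 37 above the preheater's top, 145 before the plate's centre: black bar grip 46 long, 14 wide, top 7 above this point, disc foot 23 below it. Turns with the dial: x along the bar (white pointer line on the -x end), y across it, z up. Light friction (0.04 N m); stays where it is left
- dial (a joint): dial angle in rad, 0 to 4.7; grows as it is turned clockwise seen from above. At 0 the pointer points along the preheater's -x. Short marks stand every 30 degrees (0.524 rad) round the dial on the preheater's top; the one long thick mark is at 2.094 rad (120 degrees). It starts between 0 and 0.5
- screwdriver: loose screwdriver, 190 long, blue handle, lying on the bench near the robot; not part of the job, leave it where it is
- wool_pot: loose round steel pot of brass wool, 72 wide, 40 high; not part of the job, leave it where it is
- spool: loose grey solder spool, 60 wide, 46 high, standing at the back; not part of the job, leave it where it is
Mind the look-alikes: they are no part of the job. Leave any green or turquoise look-alike of the barrel_e alone. Leave any yellow look-alike of the gauge alone.

How it is judged (in metres and radians):
On the way, in this order (a step that is already met when the one before it is completed fails the run):
1. every barrel present stands on a gauge pin at the same time, as far down as it will go (((horizontal distance between barrel_a and pin_1 below 0.006 m and z of barrel_a in the frame of pin_1 below 0.006 m) or (horizontal distance between barrel_a and pin_2 below 0.006 m and z of barrel_a in the frame of pin_2 below 0.006 m) or (horizontal distance between barrel_a and pin_3 below 0.006 m and z of barrel_a in the frame of pin_3 below 0.006 m) or (horizontal distance between barrel_a and pin_4 below 0.006 m and z of barrel_a in the frame of pin_4 below 0.006 m)) and angle between each of barrel_a, barrel_b, barrel_c, barrel_d, barrel_e, barrel_f's own z axis and vertical below 0.2 rad and ((horizontal distance between barrel_b and pin_1 below 0.006 m and z of barrel_b in the frame of pin_1 below 0.036 m) or (horizontal distance between barrel_b and pin_2 below 0.006 m and z of barrel_b in the frame of pin_2 below 0.036 m) or (horizontal distance between barrel_b and pin_3 below 0.006 m and z of barrel_b in the frame of pin_3 below 0.036 m) or (horizontal distance between barrel_b and pin_4 below 0.006 m and z of barrel_b in the frame of pin_4 below 0.036 m)) and ((horizontal distance between barrel_c and pin_1 below 0.006 m and z of barrel_c in the frame of pin_1 below 0.036 m) or (horizontal distance between barrel_c and pin_2 below 0.006 m and z of barrel_c in the frame of pin_2 below 0.036 m) or (horizontal distance between barrel_c and pin_3 below 0.006 m and z of barrel_c in the frame of pin_3 below 0.036 m) or (horizontal distance between barrel_c and pin_4 below 0.006 m and z of barrel_c in the frame of pin_4 below 0.036 m)) and ((horizontal distance between barrel_d and pin_1 below 0.006 m and z of barrel_d in the frame of pin_1 below 0.006 m) or (horizontal distance between barrel_d and pin_2 below 0.006 m and z of barrel_d in the frame of pin_2 below 0.006 m) or (horizontal distance between barrel_d and pin_3 below 0.006 m and z of barrel_d in the frame of pin_3 below 0.006 m) or (horizontal distance between barrel_d and pin_4 below 0.006 m and z of barrel_d in the frame of pin_4 below 0.006 m)) and ((horizontal distance between barrel_e and pin_1 below 0.006 m and z of barrel_e in the frame of pin_1 below 0.006 m) or (horizontal distance between barrel_e and pin_2 below 0.006 m and z of barrel_e in the frame of pin_2 below 0.006 m) or (horizontal distance between barrel_e and pin_3 below 0.006 m and z of barrel_e in the frame of pin_3 below 0.006 m) or (horizontal distance between barrel_e and pin_4 below 0.006 m and z of barrel_e in the frame of pin_4 below 0.006 m)) and ((horizontal distance between barrel_f and pin_1 below 0.006 m and z of barrel_f in the frame of pin_1 below 0.036 m) or (horizontal distance between barrel_f and pin_2 below 0.006 m and z of barrel_f in the frame of pin_2 below 0.036 m) or (horizontal distance between barrel_f and pin_3 below 0.006 m and z of barrel_f in the frame of pin_3 below 0.036 m) or (horizontal distance between barrel_f and pin_4 below 0.006 m and z of barrel_f in the frame of pin_4 below 0.036 m))), for 0.3 s.
2. good barrels stand on the preheater's plate and blocked ones are in the scrap tray, all let go (x of barrel_a in the frame of plate between -0.06 and 0.06 m and y of barrel_a in the frame of plate between -0.06 and 0.06 m and z of barrel_a in the frame of plate between -0.005 and 0.008 m and angle between each of barrel_a, barrel_d, barrel_e's own z axis and vertical below 0.12 rad and x of barrel_d in the frame of plate between -0.06 and 0.06 m and y of barrel_d in the frame of plate between -0.06 and 0.06 m and z of barrel_d in the frame of plate between -0.005 and 0.008 m and x of barrel_e in the frame of plate between -0.06 and 0.06 m and y of barrel_e in the frame of plate between -0.06 and 0.06 m and z of barrel_e in the frame of plate between -0.005 and 0.008 m and x of barrel_b in the frame of tray between -0.076 and 0.076 m and y of barrel_b in the frame of tray between -0.076 and 0.076 m and z of each of barrel_b, barrel_c, barrel_f in the frame of tray below 0.035 m and x of barrel_c in the frame of tray between -0.076 and 0.076 m and y of barrel_c in the frame of tray between -0.076 and 0.076 m and x of barrel_f in the frame of tray between -0.076 and 0.076 m and y of barrel_f in the frame of tray between -0.076 and 0.076 m and linear speed of each of barrel_a, barrel_b, barrel_c, barrel_d, barrel_e, barrel_f below 0.03 m/s and contact force between each of barrel_a, barrel_b, barrel_c, barrel_d, barrel_e, barrel_f and the fingers below 0.3 N), for 0.3 s.
3. the dial's pointer is at the long mark (value of joint dial between 1.964 and 2.224 rad), for 0.3 s.
At the end, for the whole second after the job is handed in: Barrels that go fully onto a pin stand upright (0.12 rad), flange down, on the preheater's plate, centres within 60 mm of its centre along both sides; blocked ones are in the scrap tray; all released and at rest; dial within 0.13 rad of the long mark (2.094) (all of step 2 and all of step 3 and velocity of joint dial below 0.1 rad/s); the robot touches nothing.
It fails at once if a bystander was displaced by more than 50 mm (distance of any of screwdriver, wool_pot, spool from where it was at the start of the episode above 0.05 m).
Of barrel_a, barrel_b, barrel_c, barrel_d, barrel_e, barrel_f only 3 to 4 are there at a start; the rules pass over those that are not, and their reading is None.
At some moment in a run one of barrel_a, barrel_b, barrel_c, barrel_d, barrel_e, barrel_f may be knocked a few centimetres aside while the robot is not near it.
Once in a run the grip may slacken for a moment while it holds something.
It also fails if it takes over 210 s, if anything falls off the work surface, if the arm or the gripper's body presses on something with over 40 N, if the wrist force passes 120 N, or if a joint passes its speed limit or range.

### The arm

A 6-joint arm with a two-finger parallel gripper is mounted at the origin on the work surface. World frame = base frame: x ahead of the robot, y to its left, z up, the work surface at z = 0. Lengths are in mm, angles in rad, forces in N, time in s.
With the tool pointing down it reaches from about 275 to 725 mm from the base axis. Payload 15.9 kg.
Tool frame: the origin (TCP) lies midway between the tips of the shut fingers; the grasp point (between the pads) lies 19 mm behind it (grip_depth is the distance from the TCP to the grasp point, in mm); x points along the fingers, y is the direction in which the jaws open and shut, and the axes are right-handed (so a half turn about x gives the same grasp; the last joint's range is limited). The gripper opens to 85 mm and grips with 20 to 120 N. Pads are 22 mm wide; open, the fingers measure 114 mm over their backs; the gripper's body (76 mm by 85 mm) begins 54 mm behind the grasp point. The pads swing forward as they close: fully open they stand 13 mm farther back than shut.
Start: joints at [1.304, 0.213, -0.034, 1.323, 0, 1.571], TCP at [131.817, 482.296, 231.306] pointing down, gripper open.
Joint ranges: [-2.98, 2.98], [-0.74, 1.72], [-1.14, 1.35], [-2.1, 2.04], [-1.57, 1.44], [-3.14, 3.14]. Speed limits (rad/s): [1.89, 1.89, 2.39, 2.57, 3.14, 3.14].

### API

Orientations are given as a unit quaternion [x, y, z, w].
In Python, from station import get_state, snapshot, sign_off, grip_depth gives the robot as it stands. The module is installed in compiled form; this text tells all that it offers.
- The arm moves only by the tool send_rows, never from a script. Its argument "increments" is a list of rows, each a list of 5 numbers: the closure, from -1 (fully open) to 1 (shut), then the shift along the world's x, y, z in cm, then the turn about the world's z in rad. In form: [[fingers, dx, dy, dz, roll], ...]. A call has 1 to 5 rows; each row is the pose to reach, as a shift and turn from the pose measured when the call began; what a row does not reach only later rows make up. A row lasts 1/8 s, in which the tool goes at most 62.5 mm and 10.7 degrees, less where a joint would pass 70% of its speed; a pose out of reach is approached as far as the arm can. A call with a gripper value outside its range is refused whole. The fingers move at their own pace and stop on an object; "squeeze" is the grip in N (left out, the last holds). Time passes only in rows, so rows that repeat a pose let the fingers close. It gives the time, the measured TCP pose, the force and the opening at its end, in the units of the state.
- get_state(): the state, without advancing time (a new reading comes with each control period).
- snapshot(name): name is "side" or "top"; returns a dict with "pixels" (420x560x3 uint8, red, green, blue), "range_z" (420x560 float32, mm along the optical axis (not along the pixel's ray), 0 where there is no reading), "fx", "fy", "cx", "cy" (pixels), "k1" (the pictures are not rectified: a ray, as slopes to the right and down, at radius r is drawn at 1 + k1 r^2 times it, then the intrinsics apply), "eye" and "orientation" of the camera in the world. Camera axes: x right, y down, z forward; pixel columns grow to the right and rows downward; lengths in mm; the calibration is good to about 2 mm. A picture is of the moment at which its call begins.
- sign_off(): hands the job in, once; it reports no verdict.
The state is a dict: "time": time; "q": joint angles; "dq": joint speeds; "joint_torque": joint torques, N m; "eef_pos": TCP position; "ee_rot": TCP orientation; "contact_force": force on the tool from outside, world axes, zero at the start; "moment": the same for the moment, N m; "gripper_width": opening from 0.0 (shut) to 1.0 (fully open).
Only numpy, scipy, OpenCV 4.12 (cv2) and the standard library are available. Lean on these libraries where they do the work, as an engineer would, in place of code of your own. Each camera call takes 0.05 s, during which the arm holds its last target.

## Working session

There is one attempt and no reset: what is moved stays moved. The work goes in short steps, Python scripts to look and compute and a tool call to move; the robot and the scene stay as the last step left them, time stands still between calls to the robot, and variables do not carry over. Pictures are saved under pics/ and viewed, and the job is handed in when it is done.

Besides the shell and the picture viewer there is one more tool, called after ">>>" by a JSON object that holds its "method" and its "body", one argument or row to a line. send_rows: Moves the arm, as the interface text tells. Its arguments: {"type":"object","properties":{"increments":{"type":"array","items":{"type":"array","items":{"type":"number"}}},"squeeze":{"type":"number"}},"required":["increments"]}

```bash
mkdir -p pics; cat > h.py <<'E'
import numpy as np, cv2
from scipy.spatial.transform import Rotation as R
from station import get_state, snapshot, sign_off, grip_depth
def snap(n,fn=None):
    s=snapshot(n)
    if fn: cv2.imwrite('pics/'+fn,s['pixels'][:,:,::-1])
    return s
def rays(s):
    H,W=s['range_z'].shape
    u,v=np.meshgrid(np.arange(W),np.arange(H))
    xd=(u-s['cx'])/s['fx'];yd=(v-s['cy'])/s['fy']
    x,y=xd.copy(),yd.copy()
    for _ in range(15):
        f=1+s['k1']*(x*x+y*y);x=xd/f;y=yd/f
    return x,y
def cloud(s):
    x,y=rays(s);z=s['range_z']
    P=np.stack([x*z,y*z,z],-1)
    W=P@R.from_quat(s['orientation']).as_matrix().T+np.array(s['eye'])
    W[z<=0]=np.nan
    return W
def ray_at(s,u,v,h):
    x,y=rays(s)
    u=int(round(u));v=int(round(v))
    d=R.from_quat(s['orientation']).apply([x[v,u],y[v,u],1]);e=np.array(s['eye'])
    return e+d*(h-e[2])/d[2]
E
python3 - <<'E'
from h import *
st=get_state();print(st,grip_depth)
for n in('top','side'):
    s=snap(n,n+'0.png');print(n,s['eye'],s['orientation'],s['fx'],s['k1'])
    np.savez(n+'0.npz',W=cloud(s),p=s['pixels'])
E
```

```text
{'time': 0.0, 'q': array([ 1.30401127e+00,  2.13346827e-01, -3.50459182e-02,  1.32349039e+00,
       -1.70040661e-05,  1.57080248e+00]), 'dq': array([-0.00094858,  0.00110586, -0.00148681,  0.00170253, -0.00086067,
        0.00085918]), 'joint_torque': array([ 1.91021281e-04, -6.86166573e+01,  4.87118483e+01,  1.74247334e-02,
       -8.99684073e-05, -3.62400925e-06]), 'eef_pos': array([131.73381582, 481.99139626, 230.82604924]), 'ee_rot': array([ 0.0936638 ,  0.70086988, -0.09442705,  0.70077959]), 'contact_force': array([ 0.1420634 , -0.25011395,  1.01861275]), 'moment': array([ 0.0131471 , -0.01259976,  0.02665401]), 'gripper_width': 1.000827663591624} 18.700000000000003
top [ 337.92751331   49.28063397 1112.42483978] [-0.70058287  0.70883619 -0.06653697  0.0480388 ] 448.3085057256535 -0.03730666887789615
side [ 120.58515901 -819.72771033  780.30566652] [ 0.87604812 -0.1887404   0.08367582 -0.4357925 ] 388.9604188038041 -0.035263156981095244
```

View pics/top0.png

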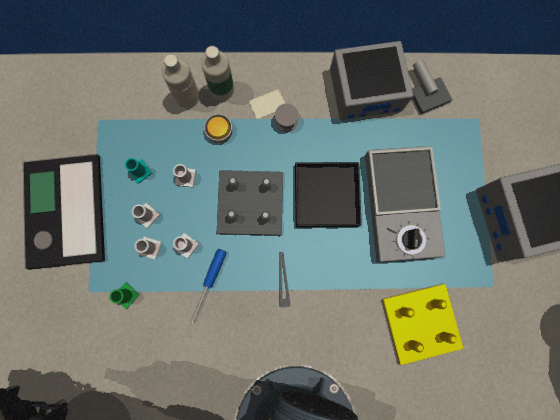

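View pics/side0.png

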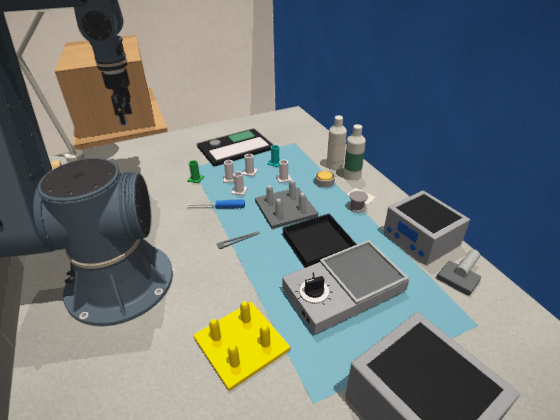

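Top view: four aluminium/white barrels at about (183,175), (145,213), (147,246) and (185,243). The turquoise (138,168) and green (124,295) ones are look-alikes, so I leave them. The grey gauge is at (250,203); the yellow one at (423,323) is a look-alike. Next I measure and take an enlarged crop.

```bash
cat > m.py <<'E'
from h import *
d=np.load('top0.npz');W=d['W'];p=d['p']
for n,(u,v) in dict(b1=(183,175),b2=(145,213),b3=(147,246),b4=(185,243),gauge=(250,203),tray=(327,195),plate=(405,180),dial=(412,238),base=(295,410),mat=(300,130)).items():
    print(n,W[v,u].round(1))
c=p[140:310,90:300,::-1];cv2.imwrite('pics/c1.png',cv2.resize(c,None,fx=3.5,fy=3.5,interpolation=cv2.INTER_CUBIC))
c=p[140:270,360:450,::-1];cv2.imwrite('pics/c2.png',cv2.resize(c,None,fx=4.5,fy=4.5,interpolation=cv2.INTER_CUBIC))
E
python3 m.py
```

```text
b1 [593.2 258.3  72.2]
b2 [503.2 345.8  69.2]
b3 [425.6 338.1  70.4]
b4 [431.4 249.7  73.7]
gauge [533.8 102.1  18.2]
tray [555.  -91.5   4.4]
plate [ 581.5 -278.3   52. ]
dial [ 436.  -277.1   83.2]
base [120.1  12.  300.2]
mat [727.6 -26.7   2.3]
```

View pics/c1.png

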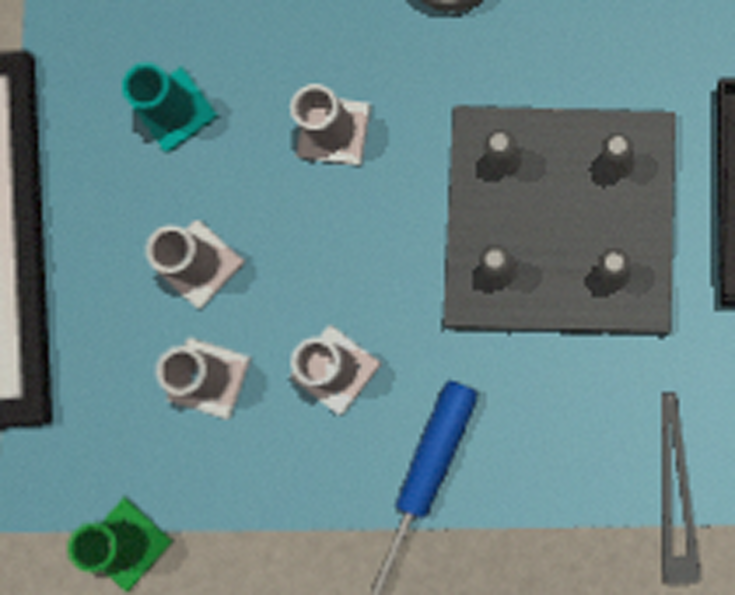

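View pics/c2.png

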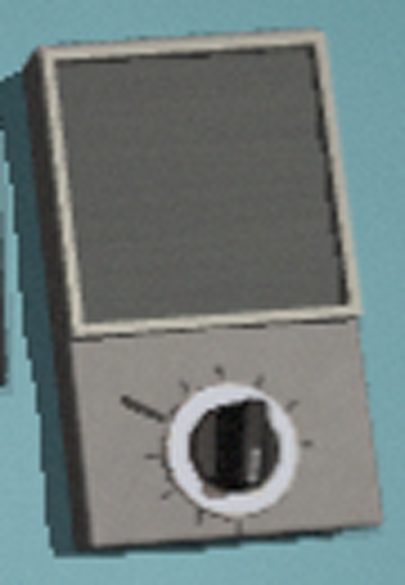

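Crop confirms four pale barrels with square flanges; the turquoise and green ones are clearly coloured. The long dial mark is at lower-left of crop 2 (about 125,400), and the dial bar runs roughly along the preheater's axis. Now exact positions.

```bash
cat >> h.py <<'E'
from scipy.optimize import least_squares
def comps(W,lo,hi,minpx=20):
    m=((W[...,2]>lo)&(W[...,2]<hi)).astype(np.uint8)
    n,l,s,c=cv2.connectedComponentsWithStats(m,connectivity=8)
    return [(l==i,c[i],s[i,4]) for i in range(1,n) if s[i,4]>=minpx]
def ring(W,u,v,zt,r=14.2,rad=45):
    # robust annulus fit: points near zt
    H,Wd=W.shape[:2]
    w=W[v-rad:v+rad,u-rad:u+rad].reshape(-1,3)
    q=w[np.abs(w[:,2]-zt)<4][:,:2]
    return q
def fitring(q,c0,r=14.3):
    q=q[np.hypot(*(q-c0).T)<24]
    f=lambda p:np.hypot(q[:,0]-p[0],q[:,1]-p[1])-r
    o=least_squares(f,c0,loss='soft_l1',f_scale=1.5)
    return o.x,len(q),np.std(f(o.x))
def yaw(st):
    M=R.from_quat(st['ee_rot']).as_matrix();return M[:,1],M[:,0]
E
cat > m2.py <<'E'
from h import *
st=get_state();print('y,x axes',[a.round(3) for a in yaw(st)],st['eef_pos'].round(1))
d=np.load('top0.npz');W=d['W']
for n,c in dict(b1=(593,258),b2=(503,346),b3=(426,338),b4=(431,250)).items():
    c=np.array(c,float); m=np.hypot(W[...,0]-c[0],W[...,1]-c[1])<40
    w=W[m&(W[...,2]>66)]; q=w[:,:2]
    c1=np.median(q,0)
    print(n,fitring(q,(q.max(0)+q.min(0))/2),(q.max(0)+q.min(0))/2,np.median(w[:,2]))
m=(np.abs(W[...,2]-15)<4)&(np.abs(W[...,0]-530)<110)&(np.abs(W[...,1]-105)<110)
n,l,s,cc=cv2.connectedComponentsWithStats(m.astype(np.uint8));k=1+s[1:,4].argmax()
g=W[l==k][:,:2];print('gauge',cv2.minAreaRect(g.astype(np.float32)))
for du in(-40,40):
  for dv in(-40,40):
    cc=np.array([535+du,102+dv]);m=(np.hypot(W[...,0]-cc[0],W[...,1]-cc[1])<22)&(W[...,2]>71);print('pin',W[m].mean(0).round(1),m.sum())
m=(np.abs(W[...,2]-30)<4)&(np.abs(W[...,0]-545)<110)&(np.abs(W[...,1]+85)<110)
print('tray',cv2.minAreaRect(W[m][:,:2].astype(np.float32)),m.sum())
m=(W[...,2]>40)&(W[...,2]<66)&(np.abs(W[...,0]-530)<200)&(np.abs(W[...,1]+277)<110)
print('pre',cv2.minAreaRect(W[m][:,:2].astype(np.float32)),m.sum())
m=(np.abs(W[...,2]-58)<2.5)&(np.abs(W[...,0]-580)<100)&(np.abs(W[...,1]+277)<110)
print('rim',cv2.minAreaRect(W[m][:,:2].astype(np.float32)),m.sum())
m=(W[...,2]>86)&(np.abs(W[...,0]-436)<60)&(np.abs(W[...,1]+277)<60)
print('bar',cv2.minAreaRect(W[m][:,:2].astype(np.float32)),m.sum(),W[m].mean(0))
E
python3 m2.py
```

```text
y,x axes [array([ 0.264,  0.965, -0.001]), array([-0.   , -0.001, -1.   ])] [131.7 482.  230.9]
b1 (array([604.78092281, 267.28695733]), 73, np.float64(1.1004324940406665)) [604.96025659 267.15964005] 71.18692736937692
b2 (array([507.92840775, 359.63590134]), 78, np.float64(1.3660638715281115)) [508.68959503 360.53883582] 70.98907477192336
b3 (array([426.66947466, 350.0634524 ]), 77, np.float64(1.2356491893440809)) [426.94535922 350.90708151] 71.07110328343174
b4 (array([431.71636065, 262.573677  ]), 69, np.float64(1.222075942580338)) [431.75796993 262.2050678 ] 70.79410457014501
gauge ((537.37646484375, 103.12232208251953), (160.0725860595703, 160.38424682617188), 87.78964233398438)
pin [495.4  64.3  74.4] 37
pin [497.8 143.8  74.3] 36
pin [575.3  61.5  74.4] 35
pin [578.2 141.6  74.6] 31
tray ((564.5433349609375, -102.43790435791016), (180.48147583007812, 184.58969116210938), 0.13765877485275269) 466
pre ((527.064453125, -277.017822265625), (277.2048034667969, 160.15782165527344), 3.698787212371826) 7126
rim ((573.0941162109375, -274.2783508300781), (173.4173583984375, 158.57281494140625), 3.660921335220337) 550
bar ((434.26141357421875, -283.767822265625), (15.659835815429688, 44.32989501953125), 87.51058197021484) 129 [ 434.26774029 -283.39494535   92.88415658]
```

>>> {"method": "send_rows", "body": {
  "increments": [
    [-0.3,30,-22,-4,0.267],
    [-0.3,30,-22,-4,0.267],
    [-0.3,30,-22,-4,0.267],
    [-0.3,30,-22,-4,0.267],
    [-0.3,30,-22,-4,0.267]
  ],
  "squeeze": 40
}}

```text
time: 0.72
eef_pos: [378.2, 300.9, 198.0]
ee_rot: [-0.0, 0.707, -0.0, 0.707]
contact_force: [0.7, 0.5, -0.7]
gripper_width: 0.647
```

>>> {"method": "send_rows", "body": {
  "increments": [
    [-0.3,5.35,-3.84,0,0],
    [-0.3,5.35,-3.84,-6,0],
    [-0.3,5.35,-3.84,-10,0],
    [-0.3,5.35,-3.84,-10,0],
    [-0.3,5.35,-3.84,-10,0]
  ]
}}

```text
time: 1.35
eef_pos: [432.2, 263.0, 99.5]
ee_rot: [-0.0, 0.707, 0.0, 0.707]
contact_force: [0.4, 0.7, 0.6]
gripper_width: 0.649
```

```bash
python3 - <<'E'
from h import *
s=snap('top','t1.png');c=s['pixels'][140:310,90:300,::-1];cv2.imwrite('pics/t1c.png',cv2.resize(c,None,fx=3,fy=3))
s=snap('side','s1.png');c=s['pixels'][100:260,160:400,::-1];cv2.imwrite('pics/s1c.png',cv2.resize(c,None,fx=3,fy=3))
print(get_state()['eef_pos'])
E
```

```text
[432.63299394 263.24985282  99.86550964]
```

View pics/s1c.png

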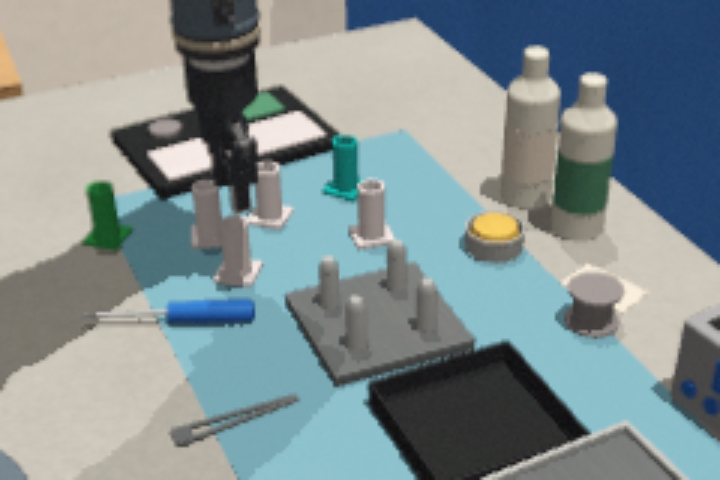

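The gripper (crop 240,190) is directly above barrel b4 (crop 237,245). Going down and gripping.

>>> {"method": "send_rows", "body": {
  "increments": [
    [-0.3,-0.1,-0.1,-5,0],
    [-0.3,-0.1,-0.1,-6.8,0],
    [-0.3,-0.1,-0.1,-6.8,0],
    [0.6,-0.1,-0.1,-6.8,0],
    [1,-0.1,-0.1,-6.8,0]
  ]
}}

```text
time: 2.08
eef_pos: [432.7, 263.0, 33.6]
ee_rot: [0.0, 0.705, 0.001, 0.709]
contact_force: [-1.8, 0.1, 7.6]
gripper_width: 0.375
```

>>> {"method": "send_rows", "body": {
  "increments": [
    [1,0,0,0,0],
    [1,0,0,0,0],
    [1,0,0,0,0]
  ]
}}

```text
time: 2.45
eef_pos: [432.8, 263.1, 33.8]
ee_rot: [0.0, 0.705, 0.001, 0.709]
contact_force: [-1.1, -0.1, -1.0]
gripper_width: 0.383
```

>>> {"method": "send_rows", "body": {
  "increments": [
    [1,0,0,6,0],
    [1,0,-2,11,0],
    [1,2,-8,11,0],
    [1,5,-14,11,0],
    [1,6.3,-19.9,11,0]
  ]
}}

```text
time: 3.08
eef_pos: [495.9, 65.3, 143.9]
ee_rot: [0.0, 0.705, 0.001, 0.709]
contact_force: [1.6, -0.1, -0.9]
gripper_width: 0.377
```

>>> {"method": "send_rows", "body": {
  "increments": [
    [1,0,0,0,0],
    [1,0,0,0,0]
  ]
}}

```text
time: 3.32
eef_pos: [495.8, 65.3, 143.8]
ee_rot: [0.001, 0.705, 0.001, 0.709]
contact_force: [0.5, 1.1, -1.6]
gripper_width: 0.378
```

```bash
cat > look.py <<'E'
import sys
from h import *
n=sys.argv[1];a=[int(x) for x in sys.argv[2:6]];f=float(sys.argv[6])
for v in ('top','side') if len(sys.argv)<8 else [sys.argv[7]]:
    s=snap(v); b=a if v=='top' else [100,270,200,420]
    c=s['pixels'][b[0]:b[1],b[2]:b[3],::-1]
    cv2.imwrite(f'pics/{n}_{v}.png',cv2.resize(c,None,fx=f,fy=f,interpolation=cv2.INTER_CUBIC))
st=get_state();print(st['time'],st['eef_pos'].round(1),st['gripper_width'],st['contact_force'].round(1))
E
python3 look.py a1 140 290 100 300 3
```

```text
3.425 [495.7  66.4 143.9] 0.37557263408833436 [-1.3 -1.1 -1. ]
```

View pics/a1_side.png

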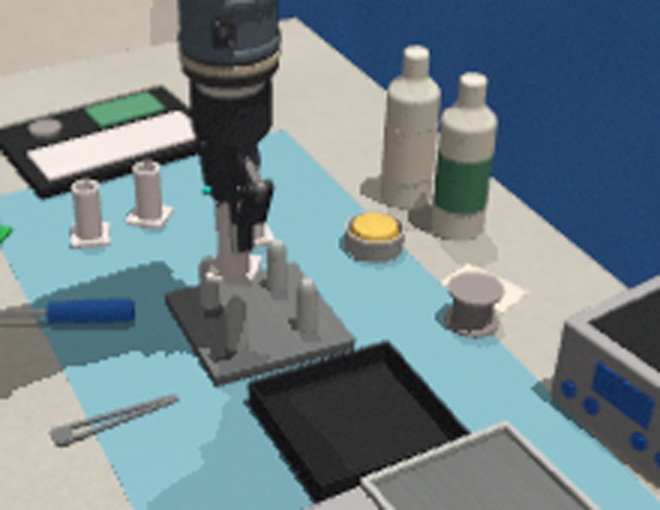

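Barrel held above the front-right pin. Descending in steps while watching force.

>>> {"method": "send_rows", "body": {
  "increments": [
    [1,0,-0.12,-2,0],
    [1,0,-0.12,-4,0],
    [1,0,-0.12,-5,0],
    [1,0,-0.12,-5.9,0],
    [1,0,-0.12,-5.9,0]
  ]
}}

```text
time: 4.05
eef_pos: [495.6, 65.6, 84.7]
ee_rot: [-0.0, 0.705, 0.002, 0.709]
contact_force: [-0.1, 0.6, -1.2]
gripper_width: 0.375
```

>>> {"method": "send_rows", "body": {
  "increments": [
    [1,0,0,-0.5,0],
    [1,0,0,-0.8,0],
    [1,0,0,-0.8,0]
  ]
}}

```text
time: 4.42
eef_pos: [496.1, 65.6, 78.3]
ee_rot: [-0.0, 0.705, 0.002, 0.71]
contact_force: [-9.6, -0.4, 28.2]
gripper_width: 0.376
```

Stopped at TCP z 78 with 28 N up-force, which is exactly the blocked height. Releasing.

>>> {"method": "send_rows", "body": {
  "increments": [
    [-0.3,0,0,0.1,0],
    [-0.3,0,0,0.1,0],
    [-0.3,0,0,0.1,0],
    [-0.3,0,0,5,0],
    [-0.3,0,0,10,0]
  ]
}}

```text
time: 5.05
eef_pos: [495.5, 65.6, 179.1]
ee_rot: [-0.0, 0.705, 0.002, 0.709]
contact_force: [1.0, 0.9, -0.4]
gripper_width: 0.649
```

>>> {"method": "send_rows", "body": {
  "increments": [
    [-0.3,0,6,2,0],
    [-0.3,4,12,2,0],
    [-0.3,8,17,2,0],
    [-0.3,10.9,20.2,0,0],
    [-0.3,10.9,20.2,0,0]
  ]
}}

```text
time: 5.68
eef_pos: [604.7, 269.7, 174.5]
ee_rot: [-0.002, 0.707, 0.002, 0.707]
contact_force: [-0.3, 0.3, -0.9]
gripper_width: 0.648
```

```bash
cat > find.py <<'E'
from h import *
s=snap('top');W=cloud(s);st=get_state();print(st['time'],st['eef_pos'].round(1))
for n,c in dict(b1=(604.8,267.3),b2=(508,359.6),b3=(426.7,350),b4=(431.7,262.5),P1=(495.8,64.2),P2=(498,144),P3=(575.5,61.7),P4=(578.2,141.6)).items():
    m=(np.hypot(W[...,0]-c[0],W[...,1]-c[1])<45)&(W[...,2]>66)&(W[...,2]<122)
    w=W[m]
    if len(w)<15: print(n,'none');continue
    zt=np.percentile(w[:,2],85);q=w[np.abs(w[:,2]-zt)<5]
    print(n,zt.round(1),[np.round(x,1) for x in fitring(q[:,:2],(q.max(0)+q.min(0))[:2]/2)])
E
python3 find.py; python3 look.py a2 140 290 100 300 3
```

```text
5.725 [604.3 268.3 176.6]
b1 none
b2 none
b3 none
b4 none
P1 116.6 [array([494.7,  63.2]), np.int64(67), np.float64(1.1)]
P2 75.1 [array([487.5, 135.8]), np.int64(38), np.float64(3.8)]
P3 75.0 [array([566.8,  72.2]), np.int64(38), np.float64(4.0)]
P4 75.0 [array([589.8, 147. ]), np.int64(39), np.float64(4.0)]
5.825 [604.3 267.  179.4] 0.6528211909504879 [-0.1 -1.  -0.2]
```

View pics/a2_side.png

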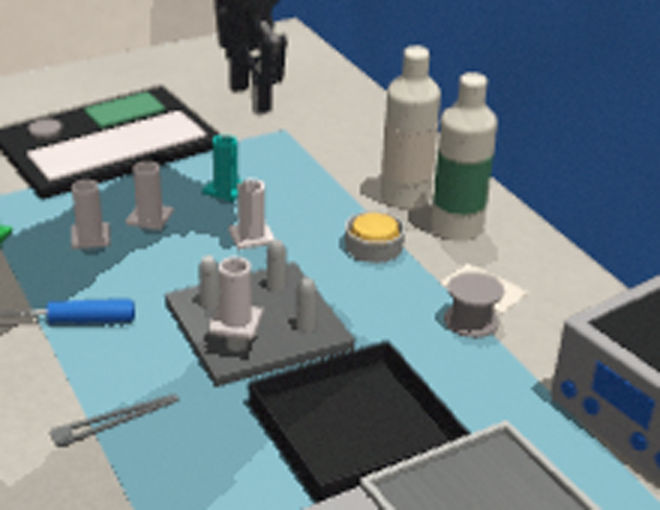

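View pics/a2_top.png

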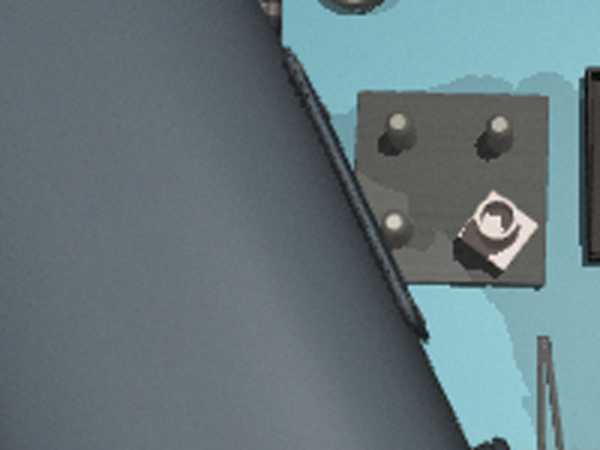

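Side view: b4 stands on its pin with its flange raised (crop 235,300). The other three are unmoved. Grasping b1.

>>> {"method": "send_rows", "body": {
  "increments": [
    [-0.3,0.05,0,-5,0],
    [-0.3,0.05,0,-9,0],
    [-0.3,0.05,0,-12,0],
    [-0.3,0.05,0,-14.6,0],
    [-0.3,0.05,0,-14.6,0]
  ]
}}

```text
time: 6.45
eef_pos: [603.6, 265.7, 33.2]
ee_rot: [-0.0, 0.706, 0.001, 0.709]
contact_force: [-1.3, 0.5, 0.3]
gripper_width: 0.65
```

>>> {"method": "send_rows", "body": {
  "increments": [
    [1,0,0,0,0],
    [1,0,0,0,0],
    [1,0,0,0,0],
    [1,0,0,0,0]
  ]
}}

```text
time: 6.95
eef_pos: [604.5, 265.7, 35.5]
ee_rot: [0.0, 0.705, 0.001, 0.709]
contact_force: [-3.1, -2.3, 9.9]
gripper_width: 0.377
```

>>> {"method": "send_rows", "body": {
  "increments": [
    [1,0,0,6,0],
    [1,0,-2,11,0],
    [1,-1,-8,11,0],
    [1,-2,-14,11,0],
    [1,-2.9,-20.3,11,0]
  ]
}}

```text
time: 7.58
eef_pos: [575.4, 62.2, 146.9]
ee_rot: [0.0, 0.704, 0.002, 0.71]
contact_force: [1.2, -0.9, -0.8]
gripper_width: 0.38
```

>>> {"method": "send_rows", "body": {
  "increments": [
    [1,0,0,0,0],
    [1,0,0,0,0]
  ]
}}

```text
time: 7.82
eef_pos: [575.9, 62.0, 148.1]
ee_rot: [0.001, 0.703, 0.001, 0.711]
contact_force: [-0.5, -0.1, -1.3]
gripper_width: 0.374
```

```bash
python3 look.py a3 140 290 100 300 3
```

```text
7.925 [575.8  63.1 147.4] 0.37720642164689655 [ 0.2  1.1 -1.7]
```

View pics/a3_side.png

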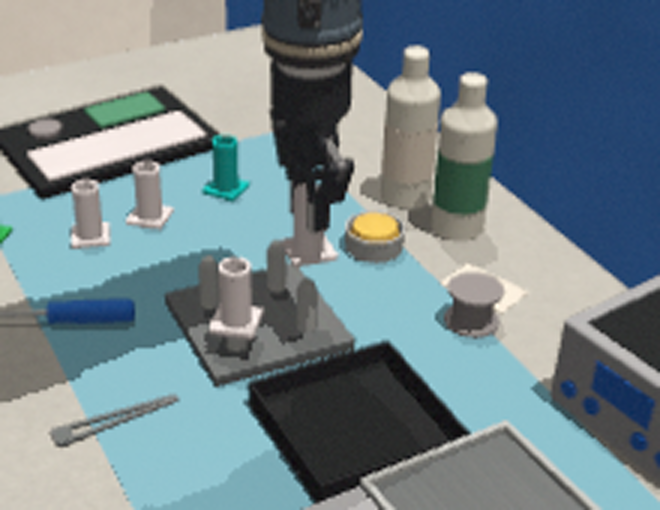

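Barrel b1 held above the far-right pin. Descending.

>>> {"method": "send_rows", "body": {
  "increments": [
    [1,-0.03,-0.1,-2,0],
    [1,-0.03,-0.1,-4,0],
    [1,-0.03,-0.1,-5,0],
    [1,-0.03,-0.1,-6,0],
    [1,-0.03,-0.1,-6,0]
  ]
}}

```text
time: 8.55
eef_pos: [575.2, 62.3, 87.0]
ee_rot: [-0.0, 0.704, 0.002, 0.71]
contact_force: [-0.2, 0.9, -1.5]
gripper_width: 0.375
```

>>> {"method": "send_rows", "body": {
  "increments": [
    [1,0,0,-0.5,0],
    [1,0,0,-0.8,0],
    [1,0,0,-0.9,0]
  ]
}}

```text
time: 8.93
eef_pos: [575.9, 62.4, 80.1]
ee_rot: [-0.0, 0.703, 0.002, 0.711]
contact_force: [-12.6, -0.2, 37.5]
gripper_width: 0.376
```

b1 is blocked too (37 N at blocked height). Releasing and going to b3.

>>> {"method": "send_rows", "body": {
  "increments": [
    [-0.3,0,0,0.2,0],
    [-0.3,0,0,0.2,0],
    [-0.3,0,0,0.2,0],
    [-0.3,0,0,5,0],
    [-0.3,0,0,10,0]
  ]
}}

```text
time: 9.55
eef_pos: [575.3, 62.3, 180.7]
ee_rot: [-0.0, 0.704, 0.002, 0.71]
contact_force: [0.1, 0.5, 0.2]
gripper_width: 0.648
```

>>> {"method": "send_rows", "body": {
  "increments": [
    [-0.3,-2,6,2,0],
    [-0.3,-5,12,2,0],
    [-0.3,-9,17,2,0],
    [-0.3,-12,22,0,0],
    [-0.3,-14.9,28.7,0,0]
  ]
}}

```text
time: 10.18
eef_pos: [432.2, 333.4, 180.3]
ee_rot: [-0.0, 0.704, 0.002, 0.71]
contact_force: [0.6, 0.7, -0.4]
gripper_width: 0.65
```

```bash
python3 find.py; python3 look.py a4 140 290 100 300 3 side
```

```text
10.225 [429.3 339.4 180.3]
b1 none
b2 73.1 [array([508.4, 359.7]), np.int64(65), np.float64(1.3)]
b3 72.9 [array([426.5, 350.3]), np.int64(45), np.float64(1.3)]
b4 none
P1 117.0 [array([494.5,  63.2]), np.int64(69), np.float64(1.1)]
P2 75.3 [array([490.4, 132.8]), np.int64(40), np.float64(3.9)]
P3 116.9 [array([576.1,  59.9]), np.int64(73), np.float64(1.3)]
P4 75.3 [array([574.6, 128.9]), np.int64(39), np.float64(3.8)]
10.275 [431.1 336.7 180.5] 0.6479950835238586 [ 0.4 -0.7 -0.1]
```

View pics/a4_side.png

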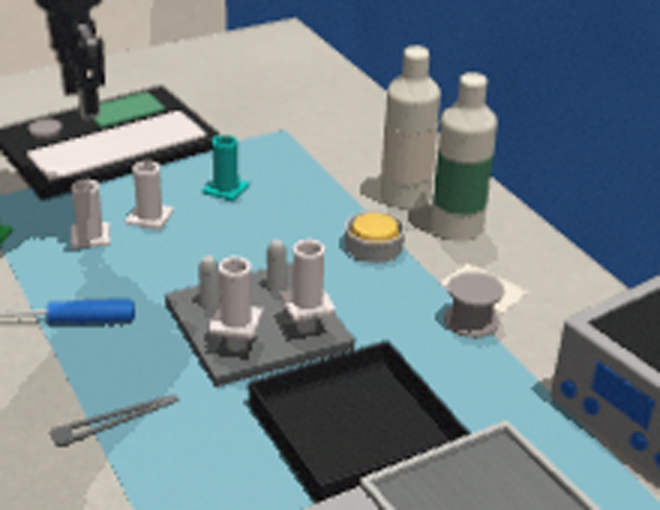

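Two blocked barrels stand on the right-hand pins (tops at 117). b2 and b3 are unmoved. Lining up over b3.

>>> {"method": "send_rows", "body": {
  "increments": [
    [-0.3,-0.45,1.4,0,0],
    [-0.3,-0.45,1.4,0,0],
    [-0.3,-0.45,1.4,-4,0],
    [-0.3,-0.45,1.4,-8,0]
  ]
}}

```text
time: 10.78
eef_pos: [427.5, 350.1, 99.9]
ee_rot: [-0.001, 0.704, 0.004, 0.71]
contact_force: [0.7, -0.7, -0.3]
gripper_width: 0.653
```

>>> {"method": "send_rows", "body": {
  "increments": [
    [-0.3,-0.06,0.02,-4,0],
    [-0.3,-0.06,0.02,-6.7,0],
    [-0.3,-0.06,0.02,-6.7,0],
    [1,-0.06,0.02,-6.7,0],
    [1,-0.06,0.02,-6.7,0]
  ]
}}

```text
time: 11.4
eef_pos: [427.9, 350.8, 34.5]
ee_rot: [-0.001, 0.703, 0.004, 0.711]
contact_force: [0.3, -1.4, 5.5]
gripper_width: 0.388
```

>>> {"method": "send_rows", "body": {
  "increments": [
    [1,0,0,0,0],
    [1,0,0,0,0],
    [1,0,0,0,0]
  ]
}}

```text
time: 11.78
eef_pos: [427.9, 350.8, 34.5]
ee_rot: [-0.001, 0.703, 0.004, 0.711]
contact_force: [0.6, 1.0, 0.4]
gripper_width: 0.385
```

>>> {"method": "send_rows", "body": {
  "increments": [
    [1,0,0,6,0],
    [1,1,-1,11,0],
    [1,5,-7,11,0],
    [1,8,-11,11,0],
    [1,12,-16,11,0]
  ]
}}

```text
time: 12.4
eef_pos: [547.7, 190.5, 144.7]
ee_rot: [-0.001, 0.703, 0.005, 0.711]
contact_force: [0.0, 1.2, -0.7]
gripper_width: 0.382
```

>>> {"method": "send_rows", "body": {
  "increments": [
    [1,3.1,-4.8,0,0],
    [1,3.1,-4.8,0,0],
    [1,3.1,-4.8,0,0]
  ]
}}

```text
time: 12.78
eef_pos: [578.4, 142.5, 144.5]
ee_rot: [-0.0, 0.703, 0.005, 0.711]
contact_force: [-0.2, -0.6, -1.1]
gripper_width: 0.386
```

>>> {"method": "send_rows", "body": {
  "increments": [
    [1,0.02,-0.07,-2,0],
    [1,0.02,-0.07,-4,0],
    [1,0.02,-0.07,-5,0],
    [1,0.02,-0.07,-5.9,0],
    [1,0.02,-0.07,-5.9,0]
  ]
}}

```text
time: 13.4
eef_pos: [578.6, 142.4, 85.3]
ee_rot: [-0.0, 0.703, 0.005, 0.711]
contact_force: [0.7, 2.6, -1.7]
gripper_width: 0.387
```

>>> {"method": "send_rows", "body": {
  "increments": [
    [1,0,0,-0.5,0],
    [1,0,0,-0.8,0],
    [1,0,0,-0.8,0]
  ]
}}

```text
time: 13.78
eef_pos: [578.7, 142.4, 77.3]
ee_rot: [-0.0, 0.703, 0.005, 0.711]
contact_force: [0.3, 2.3, -4.4]
gripper_width: 0.388
```

No resistance at blocked height, so this one is good. Continuing to home (about z 49.5).

>>> {"method": "send_rows", "body": {
  "increments": [
    [1,0,0,-1,0],
    [1,0,0,-2,0],
    [1,0,0,-2.5,0],
    [1,0,0,-2.65,0],
    [1,0,0,-2.75,0]
  ]
}}

```text
time: 14.4
eef_pos: [578.9, 142.6, 49.9]
ee_rot: [-0.0, 0.703, 0.005, 0.711]
contact_force: [2.2, 3.4, 2.0]
gripper_width: 0.385
```

Release, rise, and go to b2.

>>> {"method": "send_rows", "body": {
  "increments": [
    [-0.25,0,0,0,0],
    [-0.25,0,0,0,0],
    [-0.25,0,0,0,0],
    [-0.25,0,0,5,0],
    [-0.25,0,0,10,0]
  ]
}}

```text
time: 15.02
eef_pos: [578.3, 142.4, 150.8]
ee_rot: [-0.0, 0.703, 0.005, 0.711]
contact_force: [0.8, 0.2, 0.5]
gripper_width: 0.624
```

>>> {"method": "send_rows", "body": {
  "increments": [
    [-0.3,0,5,3,0],
    [-0.3,-3,10,3,0],
    [-0.3,-5,15,3,0],
    [-0.3,-7.05,21.75,3,0],
    [-0.3,-7.05,21.75,3,0]
  ]
}}

```text
time: 15.65
eef_pos: [506.1, 363.1, 180.6]
ee_rot: [-0.002, 0.704, 0.006, 0.711]
contact_force: [-0.2, -0.8, -0.1]
gripper_width: 0.649
```

```bash
python3 find.py; python3 look.py a5 140 290 100 300 3 side
```

```text
15.7 [506.6 362.1 180.5]
b1 none
b2 74.5 [array([508.2, 359.8]), np.int64(49), np.float64(1.1)]
b3 none
b4 none
P1 116.7 [array([494.5,  63.2]), np.int64(70), np.float64(1.1)]
P2 76.1 [array([499.6, 157.1]), np.int64(33), np.float64(3.4)]
P3 116.8 [array([575.9,  59.9]), np.int64(79), np.float64(1.3)]
P4 87.0 [array([577.6, 140.4]), np.int64(66), np.float64(1.2)]
15.75 [507.3 360.6 180.6] 0.6455391476704787 [-0.4 -0.3  0.3]
```

View pics/a5_side.png

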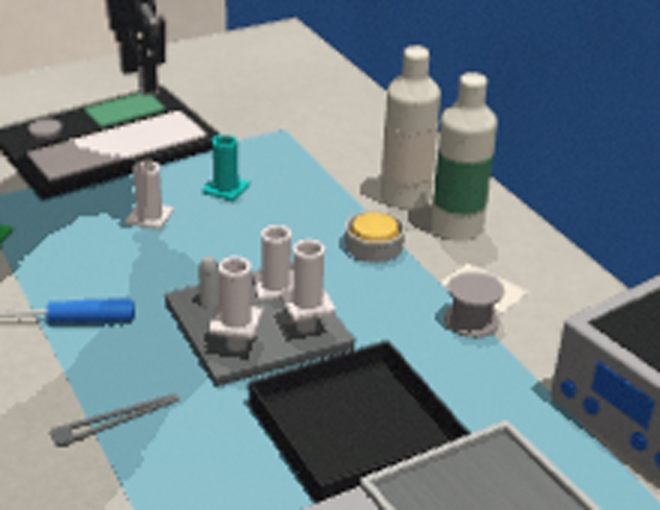

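b3 is fully home (top at 87). b2 is unmoved at (508.2, 359.8). Grasping it.

>>> {"method": "send_rows", "body": {
  "increments": [
    [-0.3,0.05,-0.05,-5,0],
    [-0.3,0.05,-0.05,-9,0],
    [-0.3,0.05,-0.05,-12,0],
    [-0.3,0.05,-0.05,-14.7,0],
    [-0.3,0.05,-0.05,-14.7,0]
  ]
}}

```text
time: 16.38
eef_pos: [507.2, 357.8, 32.0]
ee_rot: [-0.001, 0.705, 0.004, 0.71]
contact_force: [0.7, -1.0, -0.6]
gripper_width: 0.653
```

>>> {"method": "send_rows", "body": {
  "increments": [
    [1,0,0,0,0],
    [1,0,0,0,0],
    [1,0,0,0,0],
    [1,0,0,0,0]
  ]
}}

```text
time: 16.88
eef_pos: [508.2, 357.7, 33.3]
ee_rot: [-0.001, 0.704, 0.004, 0.71]
contact_force: [1.8, -3.4, 7.8]
gripper_width: 0.369
```

>>> {"method": "send_rows", "body": {
  "increments": [
    [1,0,0,6,0],
    [1,0,-2,11,0],
    [1,0,-8,11,0],
    [1,-1,-14,11,0],
    [1,-1,-21.3,11,0]
  ]
}}

```text
time: 17.5
eef_pos: [497.6, 153.7, 144.0]
ee_rot: [-0.002, 0.703, 0.004, 0.711]
contact_force: [1.8, -0.4, -0.6]
gripper_width: 0.372
```

>>> {"method": "send_rows", "body": {
  "increments": [
    [1,0,0,0,0],
    [1,0,0,0,0]
  ]
}}

```text
time: 17.75
eef_pos: [497.9, 153.9, 144.7]
ee_rot: [-0.001, 0.703, 0.004, 0.711]
contact_force: [-1.0, 0.1, 0.4]
gripper_width: 0.367
```

>>> {"method": "send_rows", "body": {
  "increments": [
    [1,0,-1.0,0,0],
    [1,0,-1.0,0,0],
    [1,0,-1.0,0,0]
  ]
}}

```text
time: 18.12
eef_pos: [497.9, 144.3, 144.6]
ee_rot: [-0.001, 0.703, 0.005, 0.711]
contact_force: [-0.2, -0.1, -0.4]
gripper_width: 0.371
```

>>> {"method": "send_rows", "body": {
  "increments": [
    [1,0,0,-2,0],
    [1,0,0,-4,0],
    [1,0,0,-5,0],
    [1,0,0,-6,0],
    [1,0,0,-6,0]
  ]
}}

```text
time: 18.75
eef_pos: [498.0, 144.8, 84.3]
ee_rot: [-0.001, 0.703, 0.005, 0.711]
contact_force: [2.5, 5.1, -4.6]
gripper_width: 0.374
```

>>> {"method": "send_rows", "body": {
  "increments": [
    [1,0,0,-0.5,0],
    [1,0,0,-0.7,0],
    [1,0,0,-0.8,0]
  ]
}}

```text
time: 19.12
eef_pos: [498.2, 145.0, 76.3]
ee_rot: [-0.001, 0.703, 0.005, 0.711]
contact_force: [0.9, 2.8, 0.7]
gripper_width: 0.373
```

>>> {"method": "send_rows", "body": {
  "increments": [
    [1,0,0,-1,0],
    [1,0,0,-2,0],
    [1,0,0,-2.5,0],
    [1,0,0,-2.7,0],
    [1,0,0,-2.8,0]
  ]
}}

```text
time: 19.75
eef_pos: [498.4, 145.1, 48.4]
ee_rot: [-0.001, 0.703, 0.005, 0.711]
contact_force: [-1.2, 3.4, 14.0]
gripper_width: 0.368
```

>>> {"method": "send_rows", "body": {
  "increments": [
    [-0.25,0,0,0,0],
    [-0.25,0,0,0,0],
    [-0.25,0,0,0,0],
    [-0.25,0,0,5,0],
    [-0.25,0,0,10,0]
  ]
}}

```text
time: 20.38
eef_pos: [497.8, 144.9, 149.4]
ee_rot: [-0.001, 0.703, 0.005, 0.711]
contact_force: [0.9, 0.3, -0.2]
gripper_width: 0.618
```

>>> {"method": "send_rows", "body": {
  "increments": [
    [-0.25,0,10,3,0],
    [-0.25,0,16,3,0],
    [-0.25,0,16,3,0]
  ]
}}

```text
time: 20.75
eef_pos: [497.5, 307.3, 179.8]
ee_rot: [-0.001, 0.703, 0.006, 0.711]
contact_force: [0.7, -0.2, -0.0]
gripper_width: 0.627
```

```bash
python3 find.py; python3 look.py a6 140 270 200 300 5
```

```text
20.8 [497.3 310.6 179.8]
b1 none
b2 none
b3 none
b4 none
P1 116.9 [array([494.6,  63.2]), np.int64(66), np.float64(1.1)]
P2 87.4 [array([498.1, 142.8]), np.int64(62), np.float64(1.1)]
P3 117.1 [array([575.9,  60. ]), np.int64(73), np.float64(1.3)]
P4 87.4 [array([577.7, 140.6]), np.int64(64), np.float64(1.2)]
20.9 [497.5 306.3 179. ] 0.6240355840583565 [-0.4 -1.5 -0.5]
```

View pics/a6_side.png

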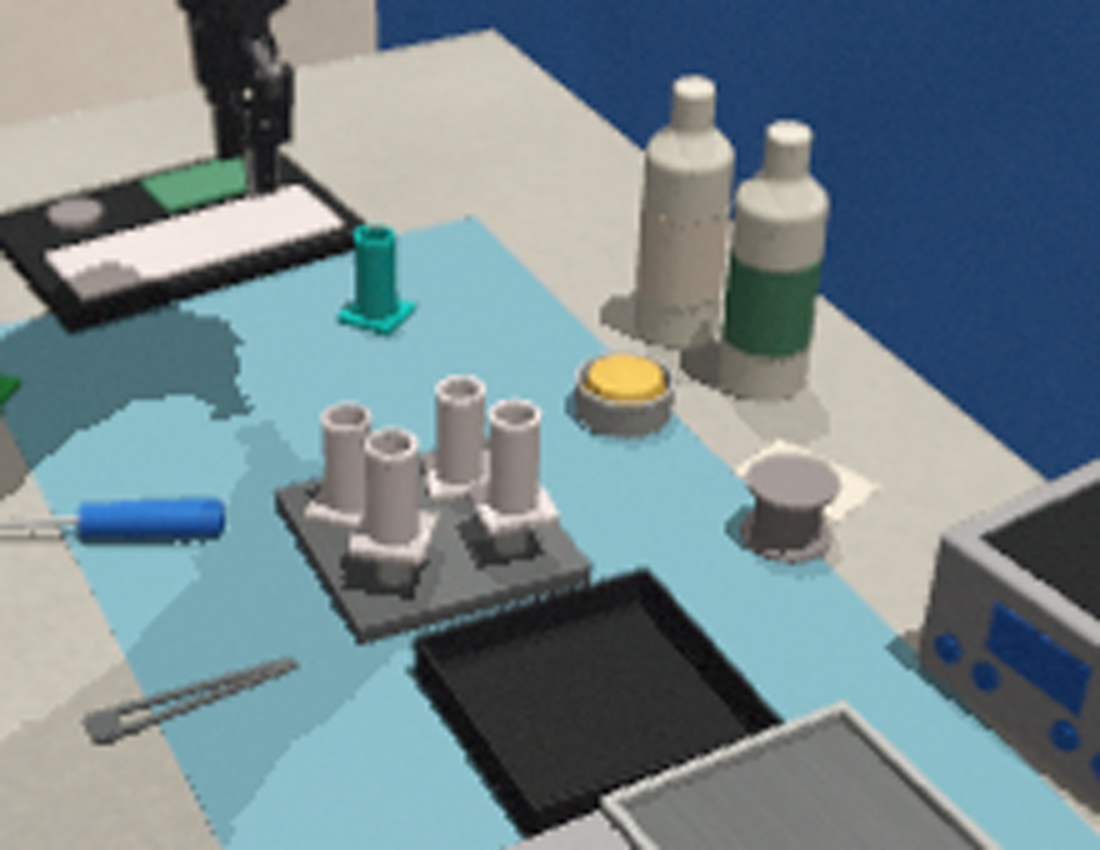

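View pics/a6_top.png

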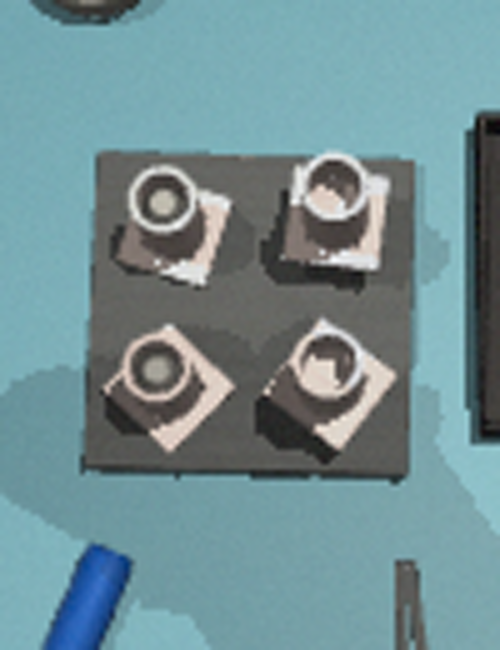

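All four stand on the gauge. The two on the left pins are home (pin tips visible deep in the bore, tops at 87). The two on the right pins are blocked by a web (tops at 117). Now an exact tray and preheater measure.

```bash
python3 - <<'E'
from h import *
d=np.load('top0.npz');W=d['W']
for lo,hi,nm in((24,36,'rim'),(1,9,'floor')):
    m=(W[...,2]>lo)&(W[...,2]<hi)&(np.abs(W[...,0]-555)<100)&(np.abs(W[...,1]+92)<88)
    if nm=='floor':
        p=d['p'].astype(int).max(-1);m&=p<70
    n,l,s,c=cv2.connectedComponentsWithStats(m.astype(np.uint8));k=1+s[1:,4].argmax()
    print(nm,cv2.minAreaRect(W[l==k][:,:2].astype(np.float32)),s[k],np.median(W[l==k][:,2]))
m=(np.abs(W[...,2]-50)<3.5)&(np.abs(W[...,0]-582)<95)&(np.abs(W[...,1]+277)<90)&(d['p'].astype(int).max(-1)<125)
n,l,s,c=cv2.connectedComponentsWithStats(m.astype(np.uint8));k=1+s[1:,4].argmax()
print('plate',cv2.minAreaRect(W[l==k][:,:2].astype(np.float32)),s[k],np.nanmedian(W[l==k][:,2]))
E
```

```text
rim ((554.888671875, -90.22628784179688), (160.41696166992188, 161.39529418945312), 89.9077377319336) [295 162  67  64 488] 29.503471214607544
floor ((557.1597290039062, -91.32914733886719), (151.3126220703125, 149.22825622558594), 89.99354553222656) [ 297  165   62   59 3060] 4.1154569774612355
plate ((582.039794921875, -276.3247375488281), (146.7658233642578, 145.3451690673828), 3.611069679260254) [ 372  150   65   62 3047] 50.495505950813595
```

>>> {"method": "send_rows", "body": {
  "increments": [
    [-0.3,0,-10,0,0],
    [-0.3,0,-16,0,0],
    [-0.3,-0.2,-24.2,0,0],
    [-0.3,-0.2,-24.2,0,0],
    [-0.3,-0.2,-24.2,0,0]
  ]
}}

```text
time: 21.52
eef_pos: [494.8, 60.3, 179.1]
ee_rot: [-0.0, 0.703, 0.004, 0.711]
contact_force: [-0.8, 0.6, -0.0]
gripper_width: 0.647
```

>>> {"method": "send_rows", "body": {
  "increments": [
    [-0.3,0.05,0.35,-2,0],
    [-0.3,0.05,0.35,-6,0],
    [-0.3,0.05,0.35,-10,0],
    [-0.3,0.05,0.35,-10,0],
    [1,0.05,0.35,-10,0]
  ]
}}

```text
time: 22.15
eef_pos: [495.9, 64.0, 80.5]
ee_rot: [-0.0, 0.703, 0.004, 0.711]
contact_force: [0.3, -0.1, 0.5]
gripper_width: 0.448
```

>>> {"method": "send_rows", "body": {
  "increments": [
    [1,0,0,0,0],
    [1,0,0,0,0],
    [1,0,0,0,0],
    [1,0,0,0,0]
  ]
}}

```text
time: 22.65
eef_pos: [496.6, 64.3, 81.2]
ee_rot: [-0.0, 0.703, 0.004, 0.712]
contact_force: [0.7, 3.8, 6.3]
gripper_width: 0.378
```

>>> {"method": "send_rows", "body": {
  "increments": [
    [1,0,0,5,0],
    [1,0,0,7,0],
    [1,0.5,-4,7,0],
    [1,1.5,-10,7,0],
    [1,2.4,-15.5,5,0]
  ]
}}

```text
time: 23.28
eef_pos: [521.5, -92.8, 132.2]
ee_rot: [-0.001, 0.702, 0.004, 0.713]
contact_force: [0.9, 0.2, -0.1]
gripper_width: 0.372
```

>>> {"method": "send_rows", "body": {
  "increments": [
    [1,0,0,-3,0],
    [1,0,0,-6,0],
    [1,0,0,-8,0],
    [1,0,0,-8.2,0],
    [1,0,0,-8.2,0]
  ]
}}

```text
time: 23.9
eef_pos: [521.7, -92.9, 50.8]
ee_rot: [-0.001, 0.702, 0.004, 0.713]
contact_force: [0.6, 0.2, -0.9]
gripper_width: 0.373
```

Underside about 10 mm above the tray floor; lowering to contact.

>>> {"method": "send_rows", "body": {
  "increments": [
    [1,0,0,-0.5,0],
    [1,0,0,-0.9,0],
    [1,0,0,-1.1,0]
  ]
}}

```text
time: 24.28
eef_pos: [522.3, -92.8, 40.4]
ee_rot: [-0.001, 0.701, 0.004, 0.713]
contact_force: [-5.1, 4.8, 21.8]
gripper_width: 0.37
```

>>> {"method": "send_rows", "body": {
  "increments": [
    [-0.3,0,0,0,0],
    [-0.3,0,0,0,0],
    [-0.3,0,0,0,0],
    [-0.3,0,0,6,0],
    [-0.3,0,0,12,0]
  ]
}}

```text
time: 24.9
eef_pos: [521.6, -92.7, 161.6]
ee_rot: [-0.001, 0.702, 0.004, 0.713]
contact_force: [1.1, -0.4, 0.2]
gripper_width: 0.648
```

>>> {"method": "send_rows", "body": {
  "increments": [
    [-0.3,0,3,2,0],
    [-0.3,2,9,2,0],
    [-0.3,5.4,15.4,2,0],
    [-0.3,5.4,15.4,2,0],
    [-0.3,5.4,15.4,2,0]
  ]
}}

```text
time: 25.52
eef_pos: [575.5, 61.6, 181.2]
ee_rot: [-0.001, 0.702, 0.004, 0.712]
contact_force: [0.1, -0.1, 0.4]
gripper_width: 0.649
```

```bash
python3 find.py; python3 look.py a7 140 270 200 300 3 side
```

```text
25.575 [575.2  60.8 181.4]
b1 none
b2 none
b3 none
b4 none
P1 none
P2 none
P3 none
P4 none
25.625 [575.2  60.3 181.6] 0.647963061105039 [-0.2 -0.5  0.1]
```

View pics/a7_side.png

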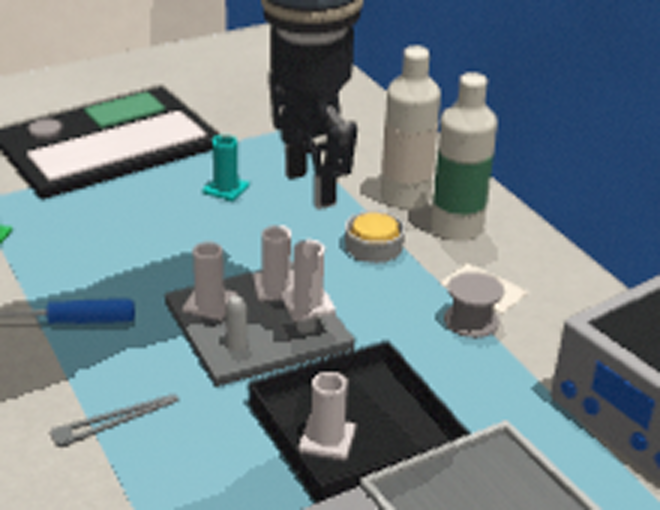

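The first blocked barrel stands in the tray (crop 328,410) and the others are unchanged. Grasping the second on the far-right pin.

>>> {"method": "send_rows", "body": {
  "increments": [
    [-0.3,0.1,0.15,-4,0],
    [-0.3,0.1,0.15,-8,0],
    [-0.3,0.1,0.15,-10.1,0],
    [-0.3,0.1,0.15,-10.1,0],
    [1,0.1,0.15,-10.1,0]
  ]
}}

```text
time: 26.25
eef_pos: [576.6, 61.1, 81.8]
ee_rot: [-0.0, 0.701, 0.003, 0.713]
contact_force: [-0.1, -0.2, -0.3]
gripper_width: 0.453
```

>>> {"method": "send_rows", "body": {
  "increments": [
    [1,0,0,0,0],
    [1,0,0,0,0],
    [1,0,0,0,0],
    [1,0,0,0,0]
  ]
}}

```text
time: 26.75
eef_pos: [577.1, 61.6, 82.8]
ee_rot: [0.0, 0.701, 0.004, 0.713]
contact_force: [-1.5, 4.0, 2.7]
gripper_width: 0.38
```

>>> {"method": "send_rows", "body": {
  "increments": [
    [1,0,0,5,0],
    [1,0,0,7,0],
    [1,0.5,-4,7,0],
    [1,1,-10,7,0],
    [1,1.4,-15.3,5,0]
  ]
}}

```text
time: 27.38
eef_pos: [592.4, -93.8, 134.7]
ee_rot: [-0.0, 0.699, 0.003, 0.715]
contact_force: [1.3, -0.3, -1.2]
gripper_width: 0.375
```

>>> {"method": "send_rows", "body": {
  "increments": [
    [1,0,0,-3,0],
    [1,0,0,-6,0],
    [1,0,0,-8.2,0],
    [1,0,0,-8.7,0],
    [1,0,0,-9,0]
  ]
}}

```text
time: 28.0
eef_pos: [592.9, -94.0, 45.5]
ee_rot: [-0.0, 0.699, 0.003, 0.715]
contact_force: [0.0, 0.7, -1.0]
gripper_width: 0.376
```

>>> {"method": "send_rows", "body": {
  "increments": [
    [1,0,0,-0.3,0],
    [1,0,0,-0.45,0]
  ]
}}

```text
time: 28.25
eef_pos: [593.4, -94.0, 41.7]
ee_rot: [-0.001, 0.699, 0.003, 0.716]
contact_force: [1.8, 3.3, 14.1]
gripper_width: 0.376
```

>>> {"method": "send_rows", "body": {
  "increments": [
    [-0.3,0,0,0,0],
    [-0.3,0,0,0,0],
    [-0.3,0,0,0,0],
    [-0.3,0,0,6,0],
    [-0.3,0,0,12,0]
  ]
}}

```text
time: 28.88
eef_pos: [592.8, -93.9, 162.9]
ee_rot: [-0.0, 0.699, 0.003, 0.715]
contact_force: [0.6, -0.3, 0.4]
gripper_width: 0.647
```

>>> {"method": "send_rows", "body": {
  "increments": [
    [-0.3,0,6,2,0],
    [-0.3,0,12,2,0],
    [-0.3,-1,18,2,0],
    [-0.3,-1.4,23.6,2,0],
    [-0.3,-1.4,23.6,2,0]
  ]
}}

```text
time: 29.5
eef_pos: [578.1, 145.6, 182.8]
ee_rot: [-0.002, 0.699, 0.005, 0.715]
contact_force: [-0.3, 0.1, -0.7]
gripper_width: 0.651
```

```bash
python3 find.py; python3 look.py a8 140 270 200 300 3 side
```

```text
29.55 [578.4 143.7 182.8]
b1 none
b2 none
b3 none
b4 none
P1 none
P2 none
P3 none
P4 none
29.6 [578.6 142.4 182.8] 0.6516874111416537 [ 0.6 -0.2 -0.3]
```

View pics/a8_side.png

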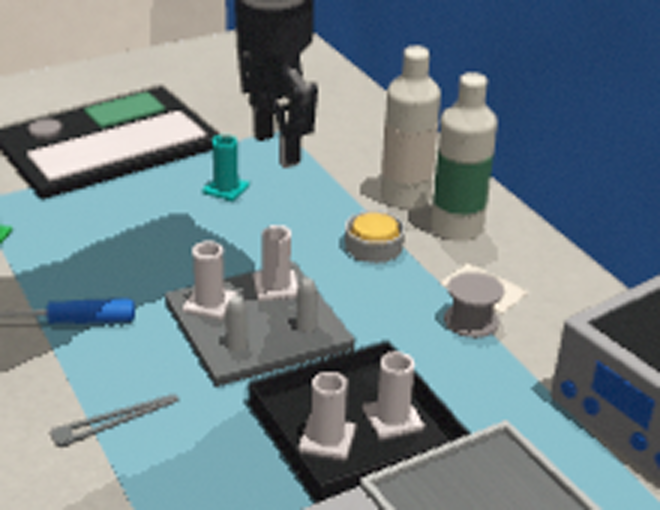

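Both blocked barrels are in the tray. Now the good ones: the far-left pin first.

>>> {"method": "send_rows", "body": {
  "increments": [
    [-0.3,-0.05,-0.1,-5,0],
    [-0.3,-0.05,-0.1,-9,0],
    [-0.3,-0.05,-0.1,-13.2,0],
    [-0.3,-0.05,-0.1,-13.2,0],
    [1,-0.05,-0.1,-13.2,0]
  ]
}}

```text
time: 30.22
eef_pos: [579.1, 140.8, 52.5]
ee_rot: [-0.001, 0.698, 0.003, 0.716]
contact_force: [0.1, 0.6, 1.4]
gripper_width: 0.453
```

>>> {"method": "send_rows", "body": {
  "increments": [
    [1,0,0,0,0],
    [1,0,0,0,0],
    [1,0,0,0,0],
    [1,0,0,0,0]
  ]
}}

```text
time: 30.72
eef_pos: [580.2, 142.0, 54.7]
ee_rot: [0.0, 0.698, 0.004, 0.717]
contact_force: [-0.8, 7.8, -3.4]
gripper_width: 0.386
```

>>> {"method": "send_rows", "body": {
  "increments": [
    [1,0,0,6,0],
    [1,0,0,10,0],
    [1,0,-4,11,0],
    [1,0.5,-10,11,0],
    [1,1,-16,11,0]
  ]
}}

```text
time: 31.35
eef_pos: [591.0, -19.8, 167.3]
ee_rot: [-0.0, 0.696, 0.004, 0.718]
contact_force: [0.9, -0.3, -2.2]
gripper_width: 0.382
```

>>> {"method": "send_rows", "body": {
  "increments": [
    [1,0.5,-6,0,0],
    [1,1,-12,0,0],
    [1,2,-18,0,0],
    [1,2.8,-24.5,0,0],
    [1,2.8,-25.5,0,0]
  ]
}}

```text
time: 31.98
eef_pos: [619.0, -279.0, 168.9]
ee_rot: [0.001, 0.696, 0.002, 0.719]
contact_force: [0.7, -0.3, -1.7]
gripper_width: 0.383
```

>>> {"method": "send_rows", "body": {
  "increments": [
    [1,-0.1,0.5,-2,0],
    [1,-0.1,0.5,-5,0],
    [1,-0.1,0.5,-7,0],
    [1,-0.1,0.5,-7.2,0],
    [1,-0.1,0.5,-7.2,0]
  ]
}}

```text
time: 32.6
eef_pos: [618.6, -274.1, 98.7]
ee_rot: [0.0, 0.695, 0.002, 0.719]
contact_force: [0.5, -0.3, -0.4]
gripper_width: 0.384
```

```bash
python3 - <<'E'
from h import *
s=snap('side');c=s['pixels'][200:340,240:440,::-1];cv2.imwrite('pics/a9.png',cv2.resize(c,None,fx=3.5,fy=3.5))
print(get_state()['eef_pos'])
E
```

```text
[ 618.76087694 -274.16888721   98.75795785]
```

View pics/a9.png

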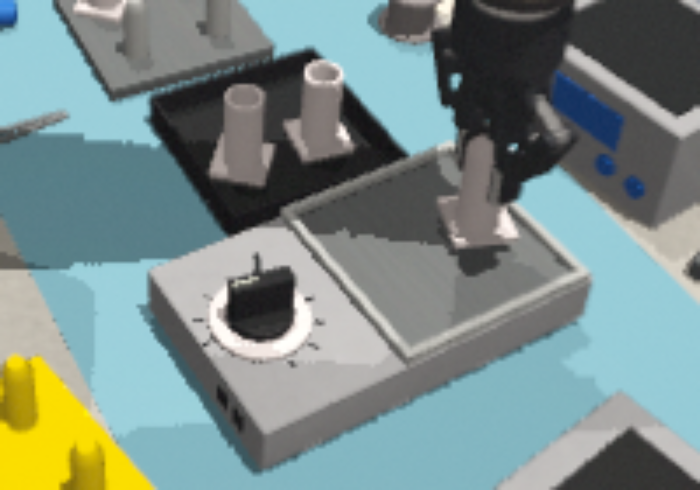

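The barrel hangs just above the back half of the plate, clear of the rim. Lowering and releasing.

>>> {"method": "send_rows", "body": {
  "increments": [
    [1,0,0,-0.5,0],
    [1,0,0,-0.85,0],
    [1,0,0,-1.0,0]
  ]
}}

```text
time: 33.02
eef_pos: [618.6, -274.1, 88.5]
ee_rot: [0.0, 0.695, 0.002, 0.719]
contact_force: [0.1, -0.3, -0.4]
gripper_width: 0.385
```

>>> {"method": "send_rows", "body": {
  "increments": [
    [-0.3,0,0,0,0],
    [-0.3,0,0,0,0],
    [-0.3,0,0,0,0],
    [-0.3,0,0,5,0],
    [-0.3,0,0,10,0]
  ]
}}

```text
time: 33.65
eef_pos: [618.3, -274.0, 189.6]
ee_rot: [0.0, 0.695, 0.002, 0.719]
contact_force: [1.8, -0.5, -0.6]
gripper_width: 0.646
```

>>> {"method": "send_rows", "body": {
  "increments": [
    [-0.3,-3,6,0,0],
    [-0.3,-6,12,0,0],
    [-0.3,-8,18,0,0],
    [-0.3,-10,24,0,0],
    [-0.3,-11,30,0,0]
  ]
}}

```text
time: 34.28
eef_pos: [509.0, 18.6, 190.0]
ee_rot: [0.001, 0.695, 0.002, 0.719]
contact_force: [1.0, 0.1, -0.6]
gripper_width: 0.648
```

>>> {"method": "send_rows", "body": {
  "increments": [
    [-0.3,-0.5,5,0,0],
    [-0.3,-1,10,0,0],
    [-0.3,-1,11.7,0,0],
    [-0.3,-1,11.7,0,0]
  ]
}}

```text
time: 34.78
eef_pos: [499.0, 136.2, 190.1]
ee_rot: [0.0, 0.695, 0.003, 0.719]
contact_force: [-0.0, -0.6, 0.1]
gripper_width: 0.65
```

```bash
python3 find.py; python3 look.py b0 140 270 200 300 3 side
```

```text
34.825 [499.1 135.3 190.1]
b1 none
b2 none
b3 none
b4 none
P1 none
P2 none
P3 75.6 [array([580.1,  46.9]), np.int64(21), np.float64(2.5)]
P4 none
34.875 [499.2 134.8 190.1] 0.6512412811160891 [-0.4 -0.6 -0.5]
```

View pics/b0_side.png

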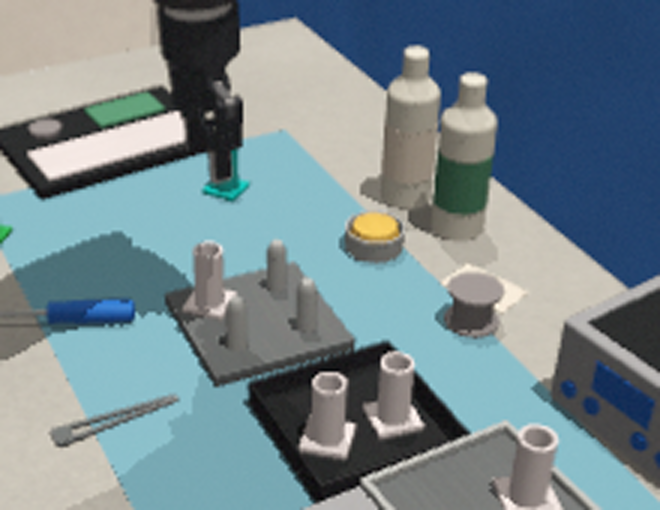

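First good barrel stands upright on the plate. Now the last one at (498,143).

>>> {"method": "send_rows", "body": {
  "increments": [
    [-0.3,-0.1,0.85,0,0],
    [-0.3,-0.1,0.85,-4,0],
    [-0.3,-0.1,0.85,-9,0],
    [-0.3,-0.1,0.85,-13.7,0],
    [-0.3,-0.1,0.85,-13.7,0]
  ]
}}

```text
time: 35.5
eef_pos: [495.8, 142.2, 50.7]
ee_rot: [0.001, 0.697, 0.001, 0.717]
contact_force: [-0.5, 0.2, 0.0]
gripper_width: 0.655
```

>>> {"method": "send_rows", "body": {
  "increments": [
    [1,0,0,0,0],
    [1,0,0,0,0],
    [1,0,0,0,0],
    [1,0,0,0,0]
  ]
}}

```text
time: 36.0
eef_pos: [497.5, 144.7, 53.3]
ee_rot: [0.002, 0.696, 0.003, 0.718]
contact_force: [-2.5, 17.3, 0.1]
gripper_width: 0.372
```

>>> {"method": "send_rows", "body": {
  "increments": [
    [1,0,0,6,0],
    [1,0,0,10,0],
    [1,0,-4,11,0],
    [1,0.5,-10,11,0],
    [1,1,-16,11,0]
  ]
}}

```text
time: 36.62
eef_pos: [508.3, -16.8, 166.0]
ee_rot: [0.002, 0.694, 0.004, 0.72]
contact_force: [0.7, -0.8, -1.5]
gripper_width: 0.373
```

>>> {"method": "send_rows", "body": {
  "increments": [
    [1,0.5,-6,0,0],
    [1,1,-12,0,0],
    [1,2,-18,0,0],
    [1,3.8,-24.3,0,0],
    [1,3.8,-24.9,0,0]
  ]
}}

```text
time: 37.25
eef_pos: [546.9, -269.7, 167.6]
ee_rot: [0.002, 0.694, 0.002, 0.72]
contact_force: [-0.8, 0.5, -0.9]
gripper_width: 0.366
```

>>> {"method": "send_rows", "body": {
  "increments": [
    [1,-0.1,-0.6,-2,0],
    [1,-0.1,-0.6,-5,0],
    [1,-0.1,-0.6,-7,0],
    [1,-0.1,-0.6,-7.2,0],
    [1,-0.1,-0.6,-7.2,0]
  ]
}}

```text
time: 37.88
eef_pos: [546.6, -275.8, 97.3]
ee_rot: [0.002, 0.693, 0.002, 0.721]
contact_force: [0.2, 0.6, -0.9]
gripper_width: 0.367
```

>>> {"method": "send_rows", "body": {
  "increments": [
    [1,0,0,-0.4,0],
    [1,0,0,-0.75,0],
    [1,0,0,-0.9,0]
  ]
}}

```text
time: 38.25
eef_pos: [546.6, -275.7, 88.3]
ee_rot: [0.002, 0.693, 0.002, 0.721]
contact_force: [-0.8, 3.5, 16.5]
gripper_width: 0.369
```

Contact. Releasing and backing away to the left for a look.

>>> {"method": "send_rows", "body": {
  "increments": [
    [-0.3,0,0,0,0],
    [-0.3,0,0,0,0],
    [-0.3,0,0,0,0],
    [-0.3,0,0,6,0],
    [-0.3,0,0,12,0]
  ]
}}

```text
time: 38.88
eef_pos: [546.1, -275.5, 209.6]
ee_rot: [0.002, 0.693, 0.002, 0.721]
contact_force: [1.0, 0.0, 0.3]
gripper_width: 0.647
```

>>> {"method": "send_rows", "body": {
  "increments": [
    [-0.3,-5,4,0,0],
    [-0.3,-10,10,0,0],
    [-0.3,-15,16,0,0],
    [-0.3,-15,20,0,0],
    [-0.3,-15,20,0,0]
  ]
}}

```text
time: 39.5
eef_pos: [394.9, -73.0, 210.1]
ee_rot: [0.001, 0.693, 0.003, 0.721]
contact_force: [1.4, -0.8, 0.2]
gripper_width: 0.655
```

```bash
python3 - <<'E'
from h import *
t=snap('top');W=cloud(t);s=snap('side')
c=s['pixels'][200:340,240:440,::-1];cv2.imwrite('pics/b1s.png',cv2.resize(c,None,fx=3.5,fy=3.5))
c=t['pixels'][140:275,280:460,::-1];cv2.imwrite('pics/b1t.png',cv2.resize(c,None,fx=4,fy=4,interpolation=cv2.INTER_CUBIC))
st=get_state();print(st['time'],st['eef_pos'].round(1))
for n,c,lo,hi in(('p1',(618,-273),112,130),('p2',(546,-277),112,130),('t1',(521,-92),68,85),('t2',(593,-93),68,85)):
    m=(np.hypot(W[...,0]-c[0],W[...,1]-c[1])<45)&(W[...,2]>lo)&(W[...,2]<hi);w=W[m]
    if len(w)>10: print(n,np.median(w[:,2]),fitring(w[:,:2],(w.max(0)+w.min(0))[:2]/2))
m=(W[...,2]>86)&(W[...,2]<105)&(np.abs(W[...,0]-436)<60)&(np.abs(W[...,1]+280)<60)
q=W[m][:,:2];print('bar',cv2.minAreaRect(q.astype(np.float32)),m.sum())
e,v=np.linalg.eigh(np.cov(q.T));a=v[:,1];print(a,np.degrees(np.arctan2(a[1],a[0])))
E
```

```text
39.6 [396.2 -74.9 210. ]
p1 120.85236207623223 (array([ 616.89566528, -275.67961679]), 88, np.float64(1.3632057263355217))
p2 121.71324287144796 (array([ 548.01306628, -277.51846614]), 41, np.float64(1.342155748914957))
t1 75.2588501917354 (array([520.68903426, -94.17882578]), 48, np.float64(1.13732258574526))
t2 75.45983426989699 (array([592.38288519, -95.57090675]), 72, np.float64(1.1207785631641292))
bar ((0.0, 0.0), (0.0, 0.0), 0.0) 0
[nan nan] nan
  avg = a.mean(axis, **keepdims_kw)
  ret = um.true_divide(
<stdin>:11: RuntimeWarning: Degrees of freedom <= 0 for slice
  c *= np.true_divide(1, fact)
  c *= np.true_divide(1, fact)
```

View pics/b1s.png

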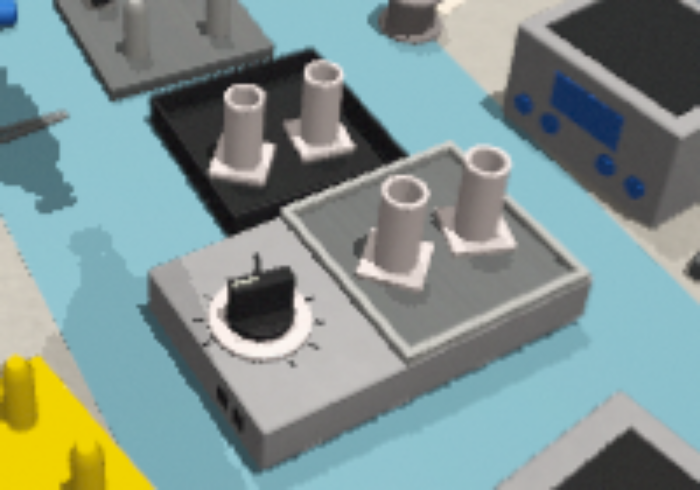

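View pics/b1t.png

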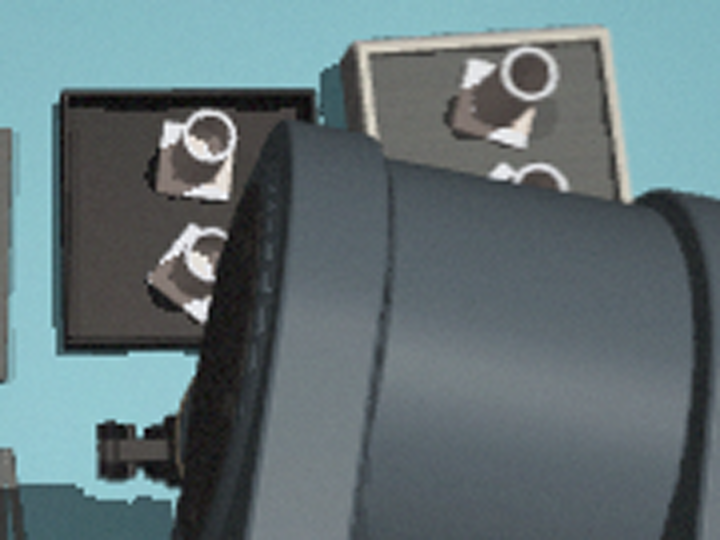

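Both good barrels stand upright on the plate and both blocked ones in the tray, all released. Now measuring the dial bar angle.

```bash
python3 - <<'E'
from h import *
d=np.load('top0.npz');W=d['W']
m=(W[...,2]>88)&(W[...,2]<105)&(np.abs(W[...,0]-436)<50)&(np.abs(W[...,1]+280)<50)
q=W[m][:,:2];e,v=np.linalg.eigh(np.cov(q.T));a=v[:,1];print(m.sum(),q.mean(0),np.degrees(np.arctan(a[1]/a[0])),np.median(W[m][:,2]))
st=get_state();print(st['q'].round(3))
# annulus white centre
p=d['p'].astype(int)
m=(p.min(-1)>150)&(np.abs(W[...,0]-436)<60)&(np.abs(W[...,1]+280)<45)&(W[...,2]<66)
w=W[m];print('disc',(w.max(0)+w.min(0))/2,w.max(0)-w.min(0),w.mean(0),m.sum())
E
```

```text
123 [ 434.3725299 -283.6402475] -6.912204763192967 93.20802213902766
[-0.197 -0.015 -0.345  1.203  0.013 -0.198]
disc [ 435.37342634 -285.18201722   54.077644  ] [69.88981548 73.45538482 17.29966916] [ 434.92487601 -283.57578711   55.59243219] 322
```

>>> {"method": "send_rows", "body": {
  "increments": [
    [-0.3,0,-5,0,0],
    [-0.3,0,-11,0,0],
    [-0.3,2,-17,0,0],
    [-0.3,4,-20.9,-4,-0.04],
    [-0.3,4,-20.9,-4,-0.04]
  ]
}}

```text
time: 40.22
eef_pos: [435.3, -286.8, 166.3]
ee_rot: [0.018, 0.694, -0.013, 0.719]
contact_force: [-1.2, 0.0, -0.8]
gripper_width: 0.649
```

>>> {"method": "send_rows", "body": {
  "increments": [
    [-0.3,0,0.28,0,-0.04],
    [-0.3,0,0.28,-3,-0.04],
    [-0.3,0,0.28,-6,-0.04],
    [-0.3,0,0.28,-9.2,-0.04],
    [-0.3,0,0.28,-9.2,-0.04]
  ]
}}

```text
time: 40.85
eef_pos: [434.0, -283.6, 72.9]
ee_rot: [0.032, 0.695, -0.027, 0.718]
contact_force: [-0.1, -0.6, -0.1]
gripper_width: 0.647
```

```bash
python3 - <<'E'
from h import *
s=snap('side')
c=s['pixels'][230:340,260:400,::-1];cv2.imwrite('pics/b2s.png',cv2.resize(c,None,fx=5,fy=5))
st=get_state();y,x=yaw(st);print(st['eef_pos'].round(1),np.degrees(np.arctan2(y[1],y[0])),x.round(3))
E
```

```text
[ 434.9 -284.2   74.5] 85.22073465337199 [ 0.035  0.005 -0.999]
```

View pics/b2s.png

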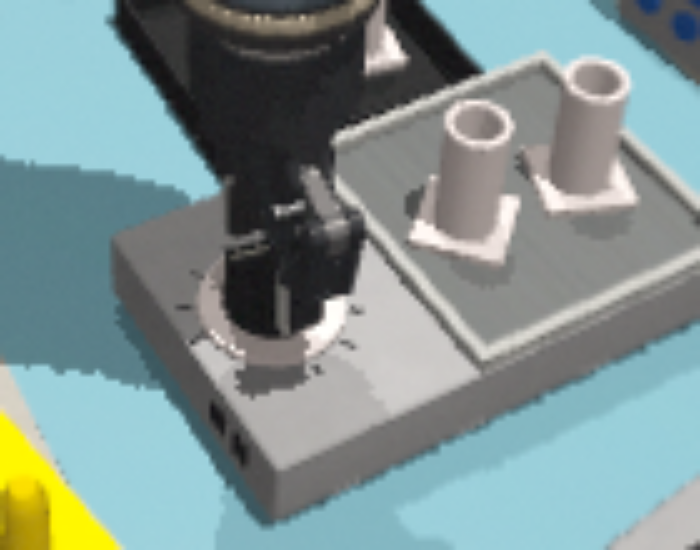

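The fingers straddle the dial bar. Closing on it.

>>> {"method": "send_rows", "body": {
  "increments": [
    [1,0,0,0,0],
    [1,0,0,0,0],
    [1,0,0,0,0],
    [1,0,0,0,0],
    [1,0,0,0,0]
  ],
  "squeeze": 30
}}

```text
time: 41.52
eef_pos: [435.7, -282.0, 75.9]
ee_rot: [0.033, 0.693, -0.025, 0.719]
contact_force: [-0.9, 22.4, 22.0]
gripper_width: 0.155
```

>>> {"method": "send_rows", "body": {
  "increments": [
    [1,0,0.2,0.3,0],
    [1,0,0.2,0.3,0]
  ]
}}

```text
time: 41.78
eef_pos: [435.1, -280.9, 78.4]
ee_rot: [0.032, 0.694, -0.026, 0.719]
contact_force: [1.3, -11.2, -21.0]
gripper_width: 0.154
```

>>> {"method": "send_rows", "body": {
  "increments": [
    [1,0,0,0,0],
    [1,0,0,0,-0.1],
    [1,0,0,0,-0.2]
  ]
}}

```text
time: 42.15
eef_pos: [435.1, -281.1, 78.3]
ee_rot: [0.102, 0.687, -0.099, 0.712]
contact_force: [4.2, -3.4, -14.4]
gripper_width: 0.15
```

>>> {"method": "send_rows", "body": {
  "increments": [
    [1,0,0,-0.05,-0.15],
    [1,0,0,-0.05,-0.3],
    [1,0,0,-0.05,-0.45],
    [1,0,0,-0.05,-0.6],
    [1,0,0,-0.05,-0.75]
  ]
}}

```text
time: 42.78
eef_pos: [435.4, -281.1, 78.3]
ee_rot: [0.348, 0.601, -0.354, 0.626]
contact_force: [1.0, -0.1, -6.5]
gripper_width: 0.151
```

```bash
cat > yw.py <<'E'
from h import *
st=get_state();y,x=yaw(st);a=np.degrees(np.arctan2(y[1],y[0]));print(st['time'],st['eef_pos'].round(1),a,'to go rad',np.radians(-26.35-a),x.round(3),st['contact_force'].round(1),st['q'].round(2))
E
python3 yw.py
```

```text
42.775 [ 435.4 -281.1   78.3] 30.39634702647027 to go rad -0.9904105940912001 [ 0.027 -0.025 -0.999] [ 1.  -0.1 -6.5] [-0.57  0.3  -0.32  0.91 -0.01  0.47]
```

>>> {"method": "send_rows", "body": {
  "increments": [
    [1,0,0,-0.03,-0.15],
    [1,0,0,-0.03,-0.3],
    [1,0,0,-0.03,-0.45],
    [1,0,0,-0.03,-0.6],
    [1,0,0,-0.03,-0.75]
  ]
}}

```text
time: 43.4
eef_pos: [435.7, -281.2, 78.3]
ee_rot: [-0.545, -0.43, 0.56, -0.452]
contact_force: [1.9, -1.8, -7.9]
gripper_width: 0.152
```

```bash
python3 yw.py
```

```text
43.4 [ 435.7 -281.2   78.3] -12.852038997818408 to go rad -0.23558386179386231 [ 0.003 -0.037 -0.999] [ 1.9 -1.8 -7.9] [-0.55  0.31 -0.3   0.93 -0.03  1.24]
```

>>> {"method": "send_rows", "body": {
  "increments": [
    [1,0,0,0,-0.12],
    [1,0,0,0,-0.235],
    [1,0,0,0,-0.235],
    [1,0,0,0,-0.235]
  ]
}}

```text
time: 43.9
eef_pos: [435.7, -281.2, 78.3]
ee_rot: [-0.592, -0.364, 0.609, -0.384]
contact_force: [1.2, -3.2, -10.1]
gripper_width: 0.154
```

```bash
python3 yw.py
```

```text
43.9 [ 435.7 -281.2   78.3] -26.165790682141452 to go rad -0.003215059109484476 [-0.006 -0.037 -0.999] [  1.2  -3.2 -10.1] [-0.55  0.32 -0.29  0.94 -0.03  1.48]
```

Yaw on target. Opening, rising, and moving away to check.

>>> {"method": "send_rows", "body": {
  "increments": [
    [-0.1,0,0,0,0],
    [-0.1,0,0,0,0],
    [-0.1,0,0,0,0],
    [-0.1,0,0,5,0],
    [-0.1,0,0,11,0]
  ]
}}

```text
time: 44.52
eef_pos: [434.9, -280.8, 189.1]
ee_rot: [-0.591, -0.364, 0.609, -0.383]
contact_force: [1.1, -0.8, 0.0]
gripper_width: 0.549
```

>>> {"method": "send_rows", "body": {
  "increments": [
    [-0.1,-3,5,3,0],
    [-0.1,-6,11,3,0],
    [-0.1,-9,17,3,0],
    [-0.1,-9,23,3,0],
    [-0.1,-9,29,3,0]
  ]
}}

```text
time: 45.15
eef_pos: [344.8, -0.5, 219.6]
ee_rot: [-0.592, -0.364, 0.609, -0.383]
contact_force: [0.3, -0.2, 0.2]
gripper_width: 0.547
```

>>> {"method": "send_rows", "body": {
  "increments": [
    [-0.1,0,5,0,0],
    [-0.1,0,10,0,0],
    [-0.1,0,10,0,0]
  ]
}}

```text
time: 45.52
eef_pos: [344.5, 102.2, 219.7]
ee_rot: [-0.591, -0.366, 0.607, -0.385]
contact_force: [1.0, -0.0, -0.2]
gripper_width: 0.553
```

```bash
cat > chk.py <<'E'
from h import *
t=snap('top');W=cloud(t);s=snap('side')
c=s['pixels'][200:340,240:440,::-1];cv2.imwrite('pics/fs.png',cv2.resize(c,None,fx=3.5,fy=3.5,interpolation=cv2.INTER_CUBIC))
c=t['pixels'][140:275,280:460,::-1];cv2.imwrite('pics/ft.png',cv2.resize(c,None,fx=4.4,fy=4.4,interpolation=cv2.INTER_CUBIC))
cv2.imwrite('pics/ftfull.png',t['pixels'][:,:,::-1])
st=get_state();print(st['time'],st['eef_pos'].round(1))
for n,c,lo,hi in(('p1',(618,-273),112,130),('p2',(546,-277),112,130),('t1',(521,-92),68,85),('t2',(593,-93),68,85)):
    m=(np.hypot(W[...,0]-c[0],W[...,1]-c[1])<45)&(W[...,2]>lo)&(W[...,2]<hi);w=W[m]
    if len(w)>10: print(n,np.median(w[:,2]),fitring(w[:,:2],(w.max(0)+w.min(0))[:2]/2))
m=(W[...,2]>88)&(W[...,2]<105)&(np.abs(W[...,0]-436)<50)&(np.abs(W[...,1]+280)<50)
q=W[m][:,:2];e,v=np.linalg.eigh(np.cov(q.T));a=v[:,1];an=np.degrees(np.arctan(a[1]/a[0]));print(m.sum(),q.mean(0),an,'dial deg ',(3.65-an)%180)
E
python3 chk.py
```

```text
45.625 [344.7  99.6 219.7]
p1 120.89997186114209 (array([ 617.07414262, -275.64158043]), 88, np.float64(1.3126346974606005))
p2 120.6717348924667 (array([ 548.0304525 , -277.39688655]), 96, np.float64(1.2033501554965584))
t1 75.68688487401039 (array([520.50176692, -94.44276658]), 76, np.float64(1.2014667472138016))
t2 75.21703914240152 (array([592.2483651 , -95.80047424]), 72, np.float64(1.2233300813258017))
116 [ 435.00635148 -282.70475   ] 61.822495295649674 dial deg  121.82750470435033
```

View pics/ft.png

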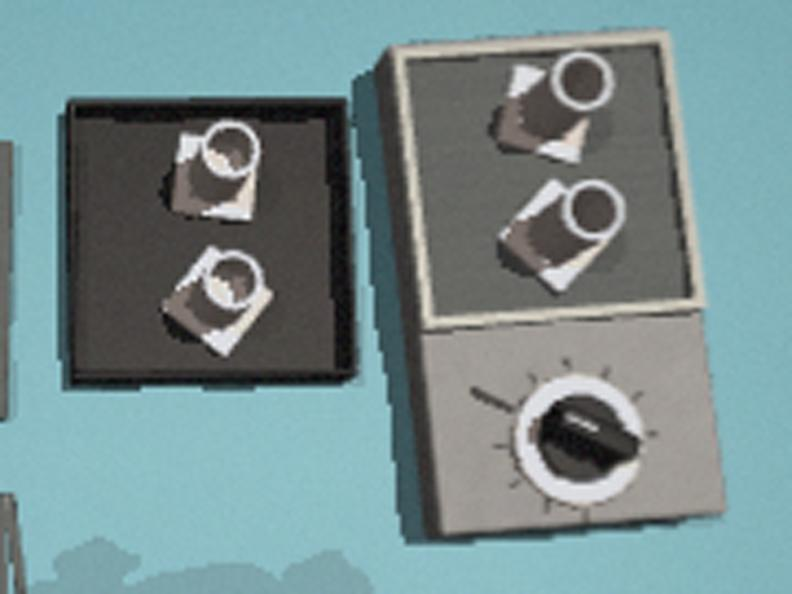

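View pics/fs.png

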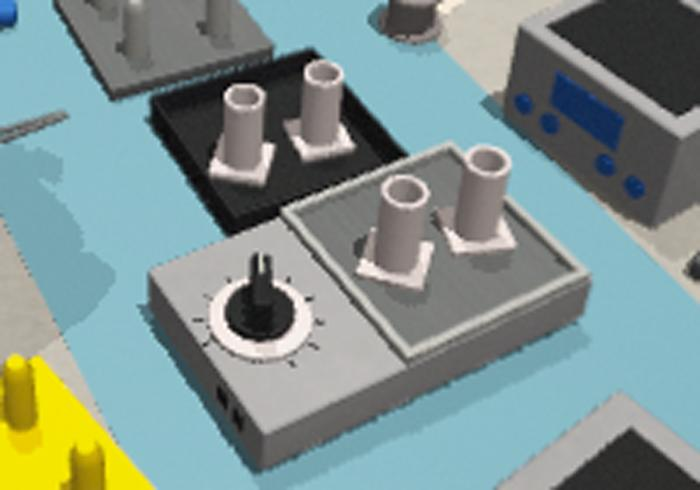

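The pointer line (top crop 580,420) aims at the long mark (490,397). The camera reads 121.8° and the tool yaw 119.8°. All barrels are in place and the arm is clear. Letting it come to rest, then handing in.

>>> {"method": "send_rows", "body": {
  "increments": [
    [-0.1,0,0,0,0],
    [-0.1,0,0,0,0],
    [-0.1,0,0,0,0],
    [-0.1,0,0,0,0]
  ]
}}

```text
time: 46.12
eef_pos: [344.7, 99.3, 219.7]
ee_rot: [-0.592, -0.364, 0.608, -0.384]
contact_force: [-1.1, -0.2, -0.2]
gripper_width: 0.553
```

```bash
python3 chk.py; python3 -c "
from h import *
print(sign_off())"
```

```text
46.225 [344.7  99.5 219.7]
p1 121.35312675473955 (array([ 616.87274827, -275.40402058]), 92, np.float64(1.35858452946473))
p2 120.99676430159423 (array([ 547.87780335, -277.34009731]), 99, np.float64(1.2778490208117053))
t1 75.53449846375486 (array([520.56934338, -94.43582311]), 74, np.float64(1.232518447491081))
t2 74.27609445370695 (array([592.46153737, -95.38670593]), 75, np.float64(1.2395728249114397))
118 [ 435.19339255 -282.28606174] 62.29245851825499 dial deg  121.35754148174502
the job is handed in; nothing more can be done
None
```

I gauged all four barrels that were present and had them standing on the gauge together. Two went fully home (tops at 87 mm) and two stopped halfway (tops at 117 mm). The two good ones now stand on the preheater's plate, the two blocked ones are in the scrap tray, and the dial is turned to the long mark. The job was handed in at about 46 s.

My last checks:
- **Plate:** both good barrels stand upright, about 35 mm either side of the plate's centre, with tops at 121 mm.
- **Tray:** both blocked barrels stand in the tray, about 36 mm either side of its centre.
- **Dial:** the camera reads 121 to 122° and the tool's yaw gave 119.8°, against a target of 120°. They differ by about 2°, well inside the 7.4° tolerance.
- **Arm:** it is clear of everything.

I did not measure the screwdriver, pot and spool again at the end. They looked unmoved in the later views that showed them. No check failed.

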